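# Clear the bench incubator into the carrying frame

## Robot

A 6-joint arm with a two-finger parallel gripper is mounted at the origin on a cart in front of the work surface, level with it; the furniture and walls round the work are solid. World frame = base frame: x ahead of the robot, y to its left, z up, the work surface at z = 0. Lengths are in mm, angles in degrees, forces in N, time in s.
With the tool pointing down it reaches from about 350 to 850 mm from the base axis. Payload 8.1 kg.
Tool frame: the origin (TCP) lies at the very end of the fingers, on their centre line; the grasp point (between the pads) lies 19 mm behind it; z points along the fingers, y is the line along which they close (so a half turn about z gives the same grasp; the last joint's range is limited). The gripper opens to 85 mm and grips with 20 to 120 N. Pads are 22 mm wide; open, the fingers measure 114 mm over their backs; the gripper's body (76 mm by 85 mm) begins 54 mm behind the grasp point. The pads swing forward as they close: fully open they stand 13 mm farther back than shut.
Start: joints at [-72.273, 7.471, 85.268, -0, 87.261, -4.893], TCP at [230.794, -553.841, 231.292] pointing down, gripper open.
Joint ranges: [-169.43, 169.43], [-51.17, 129.36], [1.28, 143.12], [-76.62, 256.62], [0, 156.53], [-152.29, 152.29]. Speed limits (degrees/s): [136.94, 136.94, 159.86, 180, 180, 180].

## Interface

Orientations are given as [roll, pitch, yaw] about the fixed x, y, z axes, in that order (R = Rz(yaw) Ry(pitch) Rx(roll)).
In Python, from bench import sense, eyes, job, models gives the robot as it stands. The module is installed in compiled form; this text tells all that it offers.
- The arm moves only by the tool apply_moves, never from a script. Its argument "rows" is a list of rows, each a list of 6 numbers: the shift along the tool's x, y, z in mm, then the turn, a rotation vector about the tool's x, y, z in rad. In form: [[dx, dy, dz, rx, ry, rz], ...]. A call has exactly 5 rows; each row shifts and turns the commanded pose from where the row before left it, along the tool's axes as they then stand; what a row does not reach is not made up. A row lasts 1/8 s, in which the tool goes at most 62.5 mm and 10.7 degrees, less where a joint would pass 70% of its speed; a pose out of reach is approached as far as the arm can. A call is refused whole if a number of a shift passes 62.5 or a number of a turn 0.188, either way. A call with a gripper value outside its range is refused whole. "fingers" is the finger opening in mm, from 0 to 85.4, set as the call begins (left out, the last holds). The fingers move at their own pace and stop on an object; "grip_force" is the grip in N (left out, the last holds). Time passes only in rows, so rows that do not move let the fingers close, or fill a call up. It gives the time, the measured TCP pose, the force, the opening and the grip force at its end, in the units of the state.
- sense(): the state, without advancing time (a new reading comes with each control period).
- eyes.snapshot(name): name is "scene" or "top" or "wrist"; returns (picture, depth): 384x512x3 uint8, red, green, blue; 384x512 float32, mm along the optical axis (not along the pixel's ray), 0 where there is no reading.
- eyes.get_calibration(name): a dict with "intrinsics" (3x3 intrinsics, pixels), "R" (3x3) and "t" (3): a world point X has camera coordinates R X + t; the wrist camera has in their place "mount" (4x4, takes a point from camera to tool coordinates, whose origin is the TCP and whose axes are the flange's). Camera axes: x right, y down, z forward; pixel columns grow to the right and rows downward; lengths in mm; the calibration is good to about 2 mm. A picture is of the moment at which its call begins: read the wrist's pose just before it. get_calibration takes no time and is no camera call.
- job.hand_in(): hands the job in; it is judged then, once.
Trained networks look in the newest picture that a camera, given by its name, has taken for a name from the list of things; names that differ only in an ending like _2 or _b are one class to them, and where a whole thing is asked for, a point or a joint stands for the part that bears it (a point fixed in the world has none). Each returns a list of dicts, best first, with "confidence" (0 to 1); they miss things now and then, are a little off and sometimes report something else, mostly with a low value. They report only what shows in the picture. A call takes as long as a camera call. They do not tell look-alikes from the thing itself.
- models.boxes_of(name, camera): "xyz" ([x, y, z] in mm, in world coordinates, good to about 4 mm: the middle of the surface that is visible of it).
- models.cut_out(name, camera): "pixels" (384x512 bool, what is visible of it).
- models.place_of(name, camera): "xyz" ([x, y, z] in mm, in world coordinates, good to about 4 mm: a listed point, or the origin of a listed thing).
The state is a dict: "time": time; "joint_pos": joint angles; "qd": joint speeds; "joint_efforts": joint torques, N m; "tool_pos": TCP position; "tcp_rot": TCP orientation; "ft_force": force on the tool from outside, world axes, zero at the start; "wrist_torque": the same for the moment, N m; "finger_gap": finger opening in mm; "grip_force": force on a finger pad.
Only numpy, scipy, OpenCV 4.12 (cv2) and the standard library are available. Lean on these libraries where they do the work, as an engineer would, in place of code of your own. Each camera call takes 0.05 s, during which the arm holds its last target. There are 200 camera calls.

## Task

Empty the small bench incubator for its cleaning: raise its clear cover right up and swing the prop stay up to its stop so that the cover is left resting on it, then take out every culture dish and stack them all on the dark pad of the steel carrying frame in one square pile, lengthwise between the two uprights, edges in line. When the whole pile stands, lock it in for the walk by pushing the orange-gripped pin through both eyelets above it, home up to its grip, and leave the cover propped; do not knock the bottles, the cup or the timer about.

Things in the scene. Friction and masses are not known exactly. Their poses are not given: they have to be found in the camera images.
- cover_handle (a point): Centre of the steel bar handle of the incubator's cover: bar 11 mm thick, 110 mm long, along the incubator's y, 35 mm in front of the cover's front edge, posts 47 mm either side. The point turns with the cover: x points from handle to hinge, z out of the cover's top. Shut, the cover is a flat plate 172 x 362 x 6 mm at z 0.070 to 0.076.
- cover_hinge (a point): Middle of the cover's hinge line, 207 mm from the handle, 70 mm up at the rear of the fixed white incubator box (195 x 372 x 68 mm high). Axes of the incubator: x away from the robot (turned up to 0.12 rad), y along the hinge to the left, z up. The dishes lie in a well in front of it, its flat floor 46 mm above the worktop, 22 mm below the rim.
- cover (a joint): Angle of the cover, rad: 0 shut, 1.52 at its stop, just short of upright. Its damped hinge needs about 8 N at the handle for slow lifting (0.25 rad/s). Let go, it sinks slowly: from 1.5 to 1.42 in about 15 s and on to shut in about 40 s more. With the stay up it comes to rest on the stay at 1.42.
- stay_knob (a point): Middle of the round black knob of the prop stay (16 mm thick, 46 mm long, standing out to the incubator's -y), 38 mm from the incubator's right wall. The stay is a steel bar outside that wall, pivoted near the front and parked sloping a little down to the rear; the knob is 100 mm from its pivot.
- stay_pivot (a point): Pivot of the stay (its hinge axis along the incubator's y), 50 mm above the worktop at the front of the right wall; axes as the incubator's. Parked, the bar points from here to the rear (+x), 0.17 rad below level.
- stay (a joint): Angle of the stay, rad: 0 parked, 0.762 swung up against its stop (the bar then rises 0.592 rad to the rear). Light friction (about 1.5 N at the knob) keeps it where it is left. It can be swung up only while the cover stands above about 1.45; the cover then sinks with a stud on its right edge onto the stay's end.
- dish_1_centre (a point): Centre (half-way up) of a closed culture dish, 90 (its x) x 54 (its y) x 16 mm high, 50 to 100 g, flat above and below, two dark red agar fields in its lid. At the start the dishes lie side by side in the incubator, long side pointing away from the robot, about 28 mm apart (more where one is absent). Three or four of the four are present; None from the start: absent.
- dish_2_centre (a point): Centre (half-way up) of a closed culture dish, 90 (its x) x 54 (its y) x 16 mm high, 50 to 100 g, flat above and below, two amber agar fields in its lid. At the start the dishes lie side by side in the incubator, long side pointing away from the robot, about 28 mm apart (more where one is absent). Three or four of the four are present; None from the start: absent.
- dish_3_centre (a point): Centre (half-way up) of a closed culture dish, 90 (its x) x 54 (its y) x 16 mm high, 50 to 100 g, flat above and below, two dark red agar fields in its lid. At the start the dishes lie side by side in the incubator, long side pointing away from the robot, about 28 mm apart (more where one is absent). Three or four of the four are present; None from the start: absent.
- dish_4_centre (a point): Centre (half-way up) of a closed culture dish, 90 (its x) x 54 (its y) x 16 mm high, 50 to 100 g, flat above and below, two amber agar fields in its lid. At the start the dishes lie side by side in the incubator, long side pointing away from the robot, about 28 mm apart (more where one is absent). Three or four of the four are present; None from the start: absent.
- carrier: Loose steel carrying frame, 0.95 kg; origin at the centre of its underside. Base 84 (x) x 150 (y) mm with a dark pad 58 x 94 mm in its middle, top 10 mm above the origin. Upright plates 40 mm wide, 6 mm thick, 108 mm high at y = +67 and -67 mm, each with a round hole (eyelet) of 16 mm diameter at 88 mm height. The pile lies with its long side along y.
- eyelet_left (a point): Centre of the eyelet in the upright at the frame's y = +67 mm (left seen from the robot); axes as the frame's, the hole's axis along y.
- eyelet_right (a point): Centre of the eyelet in the upright at the frame's y = -67 mm (right).
- pin_grip (a point): Centre of the orange grip of the retaining pin (60 g, loose, lying on the worktop): grip 42 (x) x 14 (y) x 12 mm (z). The pin's x axis points from the grip along its round steel shaft of 10 mm diameter to the tip.
- pin_tip (a point): Tip of the pin, 179 mm from the grip's centre along the pin's x axis; the last 10 mm taper. The grip's front end is 21 mm ahead of the grip's centre.
- timer: White digital timer lying on its back, 68 x 62 x 18 mm, origin under its centre: not part of the job.
- reagent_black: Small brown bottle with black cap, 42 mm across, 91 mm high, origin under its centre: not part of the job.
- reagent_red: Small brown bottle with red cap, 34 mm across, 76 mm high, origin under its centre: not part of the job.
- cup_teal: Specimen cup with teal lid, 62 mm across, 70 mm high, origin under its centre: not part of the job.
Mind the look-alikes: they are no part of the job. What is shaped like the part that bears pin_grip but purple is not meant.

How it is judged (in metres and radians):
On the way, in this order (a step that is already met when the one before it is completed fails the run):
1. the cover stands propped: cover raised (over 1.34 rad), stay swung up (over 0.71 rad) (value of joint cover above 1.34 rad and value of joint stay above 0.71 rad), for 0.3 s.
2. every dish present lies in the pile on the frame's pad: within 12 mm of the frame's centre and 8 mm of one another, level, lengthwise within 0.14 rad, released (horizontal distance between each of dish_1_centre, dish_2_centre, dish_3_centre, dish_4_centre and carrier below 0.012 m and z of dish_1_centre in the frame of carrier between 0.012 and 0.078 m and angle between each of dish_1_centre, dish_2_centre, dish_3_centre, dish_4_centre's own z axis and vertical below 0.08 rad and angle between the x axis of each of dish_1_centre, dish_2_centre, dish_3_centre, dish_4_centre and the y axis of carrier, either way round below 0.14 rad and z of dish_2_centre in the frame of carrier between 0.012 and 0.078 m and z of dish_3_centre in the frame of carrier between 0.012 and 0.078 m and z of dish_4_centre in the frame of carrier between 0.012 and 0.078 m and horizontal distance between dish_1_centre and dish_2_centre below 0.008 m and horizontal distance between each of dish_1_centre, dish_2_centre and dish_3_centre below 0.008 m and horizontal distance between each of dish_1_centre, dish_2_centre, dish_3_centre and dish_4_centre below 0.008 m and contact force between each of dish_1, dish_2, dish_3, dish_4 and the fingers below 0.5 N), for 0.3 s.
3. the pin is through both eyelets (((y of pin_tip in the frame of carrier above 0.074 m and y of pin_grip in the frame of carrier below -0.074 m and x of pin_tip in the frame of carrier between -0.009 and 0.009 m and z of pin_tip in the frame of carrier between 0.078 and 0.098 m and x of pin_grip in the frame of carrier between -0.009 and 0.009 m and z of pin_grip in the frame of carrier between 0.078 and 0.098 m) or (y of pin_tip in the frame of carrier below -0.074 m and y of pin_grip in the frame of carrier above 0.074 m and x of pin_tip in the frame of carrier between -0.009 and 0.009 m and z of pin_tip in the frame of carrier between 0.078 and 0.098 m and x of pin_grip in the frame of carrier between -0.009 and 0.009 m and z of pin_grip in the frame of carrier between 0.078 and 0.098 m))), for 0.2 s.
At the end, for the whole second after the job is handed in: Cover propped on its stay (cover > 1.34 rad, stay > 0.71); every dish present in one level pile on the pad, within 12 mm of the frame's centre and 8 mm of one another, lengthwise within 0.14 rad; pin through both eyelets, tip 4 mm out of the far one; all at rest, bystanders within 40 mm (all of step 1 and horizontal distance between each of dish_1_centre, dish_2_centre, dish_3_centre, dish_4_centre and carrier below 0.012 m and z of dish_1_centre in the frame of carrier between 0.012 and 0.078 m and angle between each of dish_1_centre, dish_2_centre, dish_3_centre, dish_4_centre's own z axis and vertical below 0.08 rad and angle between the x axis of each of dish_1_centre, dish_2_centre, dish_3_centre, dish_4_centre and the y axis of carrier, either way round below 0.14 rad and z of dish_2_centre in the frame of carrier between 0.012 and 0.078 m and z of dish_3_centre in the frame of carrier between 0.012 and 0.078 m and z of dish_4_centre in the frame of carrier between 0.012 and 0.078 m and horizontal distance between dish_1_centre and dish_2_centre below 0.008 m and horizontal distance between each of dish_1_centre, dish_2_centre and dish_3_centre below 0.008 m and horizontal distance between each of dish_1_centre, dish_2_centre, dish_3_centre and dish_4_centre below 0.008 m and ((y of pin_tip in the frame of carrier above 0.074 m and y of pin_grip in the frame of carrier below -0.074 m and x of pin_tip in the frame of carrier between -0.009 and 0.009 m and z of pin_tip in the frame of carrier between 0.078 and 0.098 m and x of pin_grip in the frame of carrier between -0.009 and 0.009 m and z of pin_grip in the frame of carrier between 0.078 and 0.098 m) or (y of pin_tip in the frame of carrier below -0.074 m and y of pin_grip in the frame of carrier above 0.074 m and x of pin_tip in the frame of carrier between -0.009 and 0.009 m and z of pin_tip in the frame of carrier between 0.078 and 0.098 m and x of pin_grip in the frame of carrier between -0.009 and 0.009 m and z of pin_grip in the frame of carrier between 0.078 and 0.098 m)) and linear speed of each of dish_1, dish_2, dish_3, dish_4, pin below 0.02 m/s and distance of each of timer, reagent_black, reagent_red, cup_teal from where it was at the start of the episode below 0.04 m); the robot touches nothing.
It fails at once if timer is knocked over or pushed away (over 60 mm) (distance of timer from where it was at the start of the episode above 0.06 m).
It fails at once if reagent_black is knocked over or pushed away (over 60 mm) (distance of reagent_black from where it was at the start of the episode above 0.06 m).
It fails at once if reagent_red is knocked over or pushed away (over 60 mm) (distance of reagent_red from where it was at the start of the episode above 0.06 m).
It fails at once if cup_teal is knocked over or pushed away (over 60 mm) (distance of cup_teal from where it was at the start of the episode above 0.06 m).
Of dish_1, dish_2, dish_3, dish_4 only 3 to 4 are there at a start; the rules pass over those that are not, and their reading is None.
At some moment in a run one of pin may be knocked a few centimetres aside while the robot is not near it.
Once in a run the grip may slacken for a moment while it holds something.
It also fails if it takes over 208 s, if anything falls off the work surface, if the arm or the gripper's body presses on something with over 40 N, if the wrist force passes 120 N, or if a joint passes its speed limit or range.

## Working session

There is one attempt and no reset: what is moved stays moved. The work goes in short steps, Python scripts to look and compute and a tool call to move; the robot and the scene stay as the last step left them, time stands still between calls to the robot, and variables do not carry over. Pictures are saved under pics/ and viewed, at most 16 in all, crops included, and the job is handed in when it is done.

Besides the shell and the picture viewer there is one more tool, called after "Emit:" as name(argument=value, ...) on one line, values as JSON. apply_moves: Moves the arm, as the interface text tells. Its arguments: {"type":"object","properties":{"rows":{"type":"array"},"fingers":{"type":"number"},"grip_force":{"type":"number"}},"required":["rows"]}

```bash
mkdir -p pics; cat > h.py <<'E'
import numpy as np, cv2, json
from scipy.spatial.transform import Rotation as Ro
from bench import sense, eyes, job, models
def pose(s=None):
    s=s or sense(); T=np.eye(4); T[:3,:3]=Ro.from_euler('xyz',s['tcp_rot'],degrees=True).as_matrix(); T[:3,3]=s['tool_pos']; return T
def camT(name,T=None):
    c=eyes.get_calibration(name); K=np.array(c['intrinsics'])
    if name=='wrist': return K,(T if T is not None else pose())@np.array(c['mount'])
    M=np.eye(4); M[:3,:3]=c['R']; M[:3,3]=c['t']; return K,np.linalg.inv(M)
def snap(name,fn=None):
    T=pose(); im,d=eyes.snapshot(name); K,M=camT(name,T)
    if fn: cv2.imwrite('pics/'+fn,im[:,:,::-1])
    v,u=np.mgrid[0:384,0:512]; P=np.stack([(u-K[0,2])/K[0,0]*d,(v-K[1,2])/K[1,1]*d,d],-1)@M[:3,:3].T+M[:3,3]
    P[d<=0]=np.nan
    return im,d,P
def proj(name,X,T=None):
    K,M=camT(name,T); c=np.linalg.inv(M)@np.append(X,1); p=K@c[:3]; return p[:2]/p[2]
def go(target,rpy=None,s=None):
    "shift in tool axes + rotvec for reaching target"
    T=pose(s); d=T[:3,:3].T@(np.array(target,float)-T[:3,3]); r=np.zeros(3)
    if rpy is not None: r=(Ro.from_matrix(T[:3,:3]).inv()*Ro.from_euler('xyz',rpy,degrees=True)).as_rotvec()
    return np.round(d,1),np.round(r,3)
E
python3 - <<'E'
from h import *
s=sense(); print(s)
for n in ['scene','top','wrist']:
    im,d,P=snap(n,n+'0.png'); np.savez('/tmp/'+n,im=im,d=d,P=P)
    c=eyes.get_calibration(n); print(n,np.round(np.array(c['intrinsics']).ravel(),1), np.round(c.get('mount',c.get('t')),3).tolist())
for n in ['cover_handle','cover_hinge','stay_knob','stay_pivot','dish_1_centre','dish_2_centre','carrier','eyelet_left','eyelet_right','pin_grip','pin_tip','timer','reagent_black','reagent_red','cup_teal']:
    for cam in ['scene','top']:
        print(n,cam,[(np.round(r['xyz']).astype(int).tolist(),round(r['confidence'],2)) for r in models.place_of(n,cam)][:5])
print(sense()['time'])
a=cv2.imread('pics/scene0.png');b=cv2.imread('pics/top0.png')
E
```

```text
{'time': 0.0, 'joint_pos': array([-7.22734274e+01,  7.51611369e+00,  8.53299778e+01,  4.87322180e-04,
        8.72608963e+01, -4.89173532e+00]), 'qd': array([ 0.00857777,  0.05206301, -0.10049402, -0.00266286, -0.01260916,
       -0.03453693]), 'joint_efforts': array([-4.03447684e-04, -5.69404364e+01, -5.00553453e+01, -2.29592606e-04,
        1.48297870e-02, -2.14115829e-05]), 'tool_pos': array([ 230.62194406, -553.3100688 ,  230.22724962]), 'tcp_rot': array([-1.79893443e+02, -9.60813297e-03,  2.26182752e+01]), 'ft_force': array([ 0.46990382,  0.60239581, -0.22491549]), 'wrist_torque': array([-0.0178579 ,  0.05878502,  0.04911507]), 'grip_force': 0.0, 'finger_gap': 85.56703773856218}
scene [407.8   0.  259.2   0.  407.8 183.6   0.    0.    1. ] [6.547, 423.185, 1145.591]
top [490.    0.  248.4   0.  490.  196.9   0.    0.    1. ] [-409.47, 400.947, 1706.126]
wrist [293.2   0.  250.4   0.  293.2 190.8   0.    0.    1. ] [[-0.001, -0.949, -0.317, 82.36], [1.0, -0.0, -0.0, 0.555], [0.0, -0.317, 0.949, -141.412], [0.0, 0.0, 0.0, 1.0]]
cover_handle scene [([350, 284, 74], 0.57)]
cover_han
[... 436 characters left out ...]
.51)]
eyelet_left scene []
eyelet_left top [([430, -82, 87], 0.67)]
eyelet_right scene [([458, -213, 87], 0.76)]
eyelet_right top [([454, -213, 92], 0.43)]
pin_grip scene [([489, -430, 3], 0.48)]
pin_grip top [([489, -432, 11], 0.64), ([471, -718, 7], 0.53)]
pin_tip scene [([470, -538, 2], 0.68), ([351, -314, 3], 0.67)]
pin_tip top [([351, -314, 7], 0.47), ([442, -148, 2], 0.22)]
timer scene []
timer top [([674, -9, 4], 0.69)]
reagent_black scene [([702, 83, 0], 0.41)]
reagent_black top [([700, 84, 3], 0.66)]
reagent_red scene [([455, -217, 84], 0.73), ([722, 218, 2], 0.49)]
reagent_red top [([720, 224, 2], 0.4)]
cup_teal scene [([721, 349, 3], 0.7)]
cup_teal top [([725, 353, 0], 0.56)]
1.65
```

View pics/scene0.png

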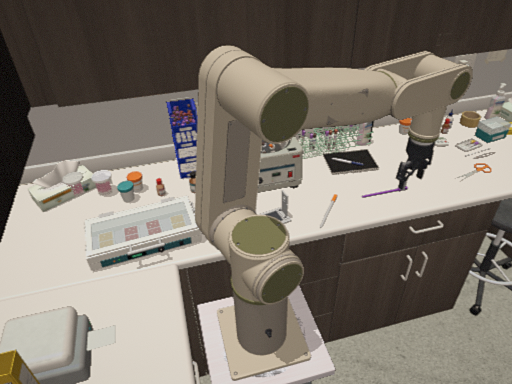

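View pics/top0.png

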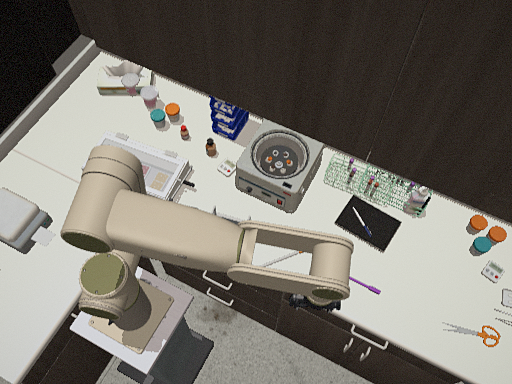

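The scene shows four dishes under the cover at roughly (103–175, 224–240). The pin with the orange grip is at (330,205) and the purple look-alike at (385,192). The carrier is hidden behind the arm at about (283,212). The next move takes the wrist camera over the incubator.

Emit:
apply_moves(rows=[[38.6,-32.4,-12.2,0,0,0],[38.6,-32.4,-12.2,0,0,0],[38.6,-32.4,-12.2,0,0,0],[38.6,-32.4,-12.2,0,0,0],[38.6,-32.4,-12.2,0,0,0]])

```text
time: 2.28
tool_pos: [347.2, -328.6, 292.9]
tcp_rot: [180.0, -0.0, 22.6]
ft_force: [0.8, 0.1, 0.4]
finger_gap: 85.5
grip_force: 0.0
```

Emit:
apply_moves(rows=[[38.6,-32.4,-12.2,0,0,0],[38.6,-32.4,-12.2,0,0,0],[38.6,-32.4,-12.2,0,0,0],[38.6,-32.4,-12.2,0,0,0],[22.5,-50.9,0,0,0,0]])

```text
time: 2.9
tool_pos: [441.6, -94.1, 342.1]
tcp_rot: [179.9, -0.1, 22.6]
ft_force: [0.4, 0.5, -0.3]
finger_gap: 85.3
grip_force: 0.0
```

Emit:
apply_moves(rows=[[22.5,-50.9,0,0,0,0],[22.5,-50.9,0,0,0,0],[22.5,-50.9,0,0,0,0],[22.5,-50.9,0,0,0,0],[22.5,-50.9,0,0,0,0]])

```text
time: 3.52
tool_pos: [446.2, 184.7, 341.4]
tcp_rot: [180.0, -0.1, 22.6]
ft_force: [1.5, -0.6, -0.5]
finger_gap: 85.2
grip_force: 0.0
```

Emit:
apply_moves(rows=[[22.5,-50.9,0,0,0,0],[22.5,-50.9,0,0,0,0],[0,0,0,0,0,-0.183],[0,0,0,0,0,-0.183],[0,0,0,0,0,-0.183]])

```text
time: 4.15
tool_pos: [448.7, 294.4, 341.0]
tcp_rot: [-180.0, 0.0, 54.5]
ft_force: [-0.6, -0.5, 1.5]
finger_gap: 85.5
grip_force: 0.0
```

Emit:
apply_moves(rows=[[0,0,0,0,0,-0.183],[0,0,0,0,0,-0.183],[0,0,0,0,0,-0.183],[0,0,0,0,0,-0.183],[0,0,0,0,0,0]])

```text
time: 4.78
tool_pos: [448.9, 294.1, 341.2]
tcp_rot: [180.0, -0.0, 96.0]
ft_force: [1.0, -0.1, -0.4]
finger_gap: 85.2
grip_force: 0.0
```

```bash
python3 - <<'E'
from h import *
im,d,P=snap('wrist','w1.png'); np.savez('/tmp/w1',im=im,d=d,P=P,T=pose())
for n in ['cover_handle','cover_hinge','stay_knob','stay_pivot','dish_1_centre','dish_2_centre']:
    print(n,[(np.round(r['xyz']).astype(int).tolist(),round(r['confidence'],2)) for r in models.place_of(n,'wrist')][:5])
snap('top','t1.png')
for n in ['carrier','eyelet_left','eyelet_right','pin_grip','pin_tip','timer','cover_handle','stay_knob','stay_pivot','dish_1_centre']:
    print(n,[(np.round(r['xyz']).astype(int).tolist(),round(r['confidence'],2)) for r in models.place_of(n,'top')][:5])
s=sense();print(s['tool_pos'],s['tcp_rot'],s['time'],s['joint_pos'])
E
```

```text
cover_handle [([351, 288, 75], 0.88), ([706, 88, -1], 0.44)]
cover_hinge [([560, 304, 71], 0.86), ([728, 351, -2], 0.72)]
stay_knob [([520, 78, 31], 0.74)]
stay_pivot [([416, 96, 48], 0.88)]
dish_1_centre []
dish_2_centre []
carrier [([444, -150, 2], 0.79), ([349, -314, 4], 0.53)]
eyelet_left [([558, 307, 69], 0.74), ([428, -83, 87], 0.61)]
eyelet_right [([455, -218, 89], 0.74)]
pin_grip [([467, -720, 4], 0.73), ([487, -432, 11], 0.57), ([702, 85, 1], 0.29)]
pin_tip [([352, -318, 7], 0.74), ([470, -537, 2], 0.58)]
timer [([674, -9, 1], 0.59)]
cover_handle [([352, 283, 72], 0.6)]
stay_knob [([719, 224, 0], 0.63), ([519, 81, 36], 0.43)]
stay_pivot [([419, 96, 54], 0.76), ([352, -318, 7], 0.69), ([430, -81, 86], 0.38)]
dish_1_centre []
[448.84185581 294.04593695 341.07486461] [-1.79998429e+02  1.13105562e-03  9.60134464e+01] 5.675 [ 2.77545822e+01 -3.46903144e+00  8.51258655e+01 -4.73597979e-04
  9.83450444e+01  2.17410671e+01]
```

View pics/w1.png

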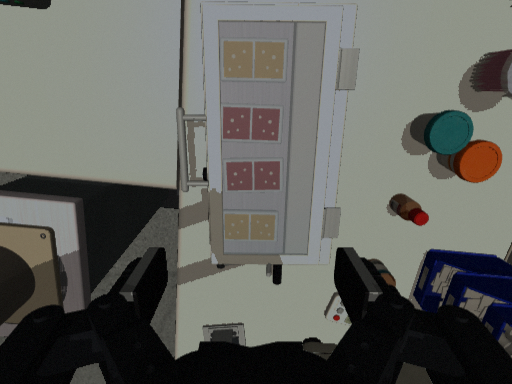

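The view shows the incubator with four dishes. The handle bar runs from (181,110) to (187,190), the black stay knob is near (277,272), and the box front edge is at column ~208. I'll measure the handle, knob, box front and dishes from depth.

```bash
python3 - <<'E'
from h import *
z=np.load('/tmp/w1.npz'); P=z['P']; im=z['im']; T=z['T']
b=models.cut_out('cover_handle','top')
for r,c in [(115,181),(130,183),(150,184),(170,185),(185,187),(150,196),(150,205),(150,210),(60,215),(220,215),(60,206),(220,206),(15,216),(259,222),(130,330),(270,277),(278,278),(262,278),(268,268)]:
    print((r,c),np.round(P[r,c],0), im[r,c])
# handle: points z 60..85 left columns
m=(P[...,2]>60)&(P[...,2]<90)&(P[...,0]<365)&(P[...,0]>320)&(P[...,1]>200)&(P[...,1]<360)
Q=P[m]; print(len(Q),Q.min(0),Q.max(0),np.median(Q,0))
mu=Q[:,:2].mean(0);w,v=np.linalg.eigh(np.cov((Q[:,:2]-mu).T));print(mu,v[:,1])
# dark knob
g=im.astype(int).sum(-1); m=(g<90); m[:255]=0;m[290:]=0;m[:,:260]=0;m[:,295:]=0
Q=P[m];print('knob',len(Q),np.nanmedian(Q,0),np.nanmin(Q,0),np.nanmax(Q,0)); rr,cc=np.where(m);print(rr.min(),rr.max(),cc.min(),cc.max())
E
```

```text
(115, 181) [352. 337.  78.] [106 107 103]
(130, 183) [354. 317.  74.] [92 93 88]
(150, 184) [357. 290.  74.] [95 95 89]
(170, 185) [359. 262.  77.] [99 98 95]
(185, 187) [363. 239.  75.] [89 91 86]
(150, 196) [361. 276.  -1.] [142 148 141]
(150, 205) [376. 277.  -2.] [145 149 144]
(150, 210) [393. 294.  76.] [144 149 155]
(60, 215) [393. 410.  75.] [143 148 155]
(220, 215) [407. 188.  76.] [107 103  94]
(60, 206) [381. 409.  75.] [143 148 154]
(220, 206) [384. 151.  -1.] [133 136 127]
(15, 216) [391. 460.  76.] [144 147 154]
(259, 222) [422. 121.  75.] [106 102  92]
(130, 330) [555. 338.  75.] [143 146 151]
(270, 277) [518.  87.  39.] [10  9 11]
(278, 278) [522.  70.  38.] [7 7 6]
(262, 278) [511. 126.  76.] [105 102  91]
(268, 268) [497. 112.  75.] [71 71 68]
711 [344.02445028 229.10103931  70.06232665] [364.93246928 347.36797501  79.47248651] [355.01082107 296.05432393  76.07589288]
[354.87421388 293.81336739] [-0.07196706  0.99740701]
knob 154 [518.59472078  78.86348892  38.3016953 ] [510.77509635  58.56157183  33.3857731 ] [527.1518442   97.46247754  41.38583659]
265 283 273 281
```

Emit:
apply_moves(rows=[[0.6,-19.2,38,0,0,0],[0.6,-19.2,38,0,0,0],[0.6,-19.2,38,0,0,0],[0.6,-19.2,38,0,0,0],[0.6,-19.2,38,0,0,0]], fingers=30, grip_force=25)

```text
time: 6.35
tool_pos: [352.4, 286.9, 150.0]
tcp_rot: [180.0, -0.0, 96.0]
ft_force: [-0.8, -0.2, 0.6]
finger_gap: 30.4
grip_force: 0.0
```

```bash
python3 - <<'E'
from h import *
im,d,P=snap('wrist','w2.png'); T=pose(); 
m=(P[...,2]>66)&(P[...,2]<86)&(P[...,0]<370)&(P[...,0]>330)&(P[...,1]>220)&(P[...,1]<360)
R6=np.array([[.9945,.1045],[-.1045,.9945]])
Q=P[m]; L=(Q[:,:2]-[354,287])@R6.T
print(len(Q),[ (int(a),int((abs(L[:,1]-a)<5).sum()),np.round(np.median(L[abs(L[:,1]-a)<5],0),1)) for a in range(-60,61,10)])
print(np.median(Q,0),models.place_of('cover_handle','wrist')[:1],T[:3,3])
E
```

```text
2250 [(-60, 26, array([ -1. , -56.2])), (-50, 166, array([  0.7, -49.1])), (-40, 190, array([  0.7, -41.8])), (-30, 150, array([ -0.6, -30.1])), (-20, 159, array([ -0.1, -20. ])), (-10, 162, array([ -0.5, -10.1])), (0, 155, array([-0.2, -0.1])), (10, 162, array([ 0.2, 10. ])), (20, 176, array([-0.2, 19.8])), (30, 182, array([ 0.6, 30.1])), (40, 223, array([ 1.3, 41.1])), (50, 393, array([ 5.7, 49.2])), (60, 106, array([ 0.6, 57.4]))]
[354.05551994 299.27653352  76.05714755] [{'xyz': [350.9, 288.9, 77.4], 'confidence': 0.89}] [347.58087299 284.8728441  143.7681746 ]
```

View pics/w2.png

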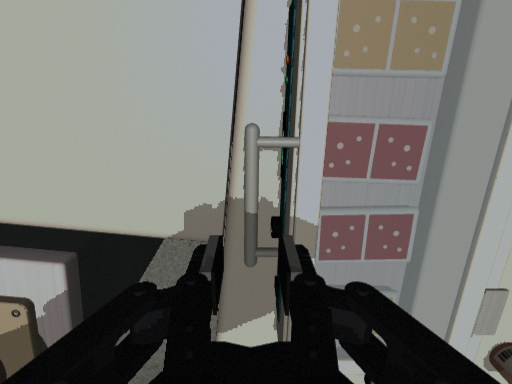

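```bash
python3 - <<'E'
from h import *
s=sense();print(s['tool_pos'],s['qd'],s['time'],s['tcp_rot'])
eyes.snapshot('wrist')
s=sense();print(s['tool_pos'],s['qd'],s['time'],s['tcp_rot'])
E
```

```text
[348.87216527 285.03479763 146.2366594 ] [-0.87272974 -0.28760601 -6.98283911 -0.55864485  2.66358921 -1.21834569] 6.45 [-179.53083573    0.22112555   96.06905494]
[351.34274039 286.11919952 149.43887076] [-0.72671375 -0.5482447  -5.62742304 -0.26064917  0.49631449 -0.24979668] 6.5 [-1.79786782e+02  1.09073968e-01  9.60625735e+01]
```

The handle reads (354, 287) with a yaw of about 6°, which matches the previous view. Now I'll descend and grip it.

Emit:
apply_moves(rows=[[0,0.5,20,0,0,0],[0,0,25,0,0,0],[0,0,25,0,0,0],[0,0,15,0,0,0],[0,0,5,0,0,0]])

```text
time: 7.12
tool_pos: [354.5, 287.3, 61.6]
tcp_rot: [180.0, -0.0, 96.0]
ft_force: [1.7, -0.4, 0.4]
finger_gap: 29.7
grip_force: 0.0
```

Emit:
apply_moves(rows=[[0,0,0,0,0,0],[0,0,0,0,0,0],[0,0,0,0,0,0],[0,0,0,0,0,0],[0,0,0,0,0,0]], fingers=0)

```text
time: 7.75
tool_pos: [352.9, 287.2, 61.9]
tcp_rot: [-179.9, -0.0, 96.0]
ft_force: [-6.3, -1.6, 3.5]
finger_gap: 9.9
grip_force: 25.7
```

```bash
python3 - <<'E'
import numpy as np
th=np.linspace(0,1.51,36); u=207*(1-np.cos(th))+3.5*np.sin(th); w=207*np.sin(th)-3.5*(1-np.cos(th))
for i in range(7): print([[0,round(float(u[k+1]-u[k]),1),-round(float(w[k+1]-w[k]),1),0,0,0] for k in range(5*i,5*i+5)], round(u[5*i+5]),round(w[5*i+5]))
E
```

```text
[[0, 0.3, -8.9, 0, 0, 0], [0, 0.7, -8.9, 0, 0, 0], [0, 1.1, -8.9, 0, 0, 0], [0, 1.5, -8.8, 0, 0, 0], [0, 1.9, -8.7, 0, 0, 0]] 6 44
[[0, 2.2, -8.6, 0, 0, 0], [0, 2.6, -8.5, 0, 0, 0], [0, 3.0, -8.4, 0, 0, 0], [0, 3.3, -8.3, 0, 0, 0], [0, 3.7, -8.1, 0, 0, 0]] 20 86
[[0, 4.0, -8.0, 0, 0, 0], [0, 4.4, -7.8, 0, 0, 0], [0, 4.7, -7.6, 0, 0, 0], [0, 5.0, -7.4, 0, 0, 0], [0, 5.4, -7.2, 0, 0, 0]] 44 124
[[0, 5.7, -6.9, 0, 0, 0], [0, 5.9, -6.7, 0, 0, 0], [0, 6.2, -6.4, 0, 0, 0], [0, 6.5, -6.1, 0, 0, 0], [0, 6.8, -5.8, 0, 0, 0]] 75 156
[[0, 7.0, -5.5, 0, 0, 0], [0, 7.2, -5.2, 0, 0, 0], [0, 7.5, -4.9, 0, 0, 0], [0, 7.7, -4.6, 0, 0, 0], [0, 7.9, -4.3, 0, 0, 0]] 112 181
[[0, 8.0, -3.9, 0, 0, 0], [0, 8.2, -3.6, 0, 0, 0], [0, 8.3, -3.2, 0, 0, 0], [0, 8.5, -2.8, 0, 0, 0], [0, 8.6, -2.5, 0, 0, 0]] 154 197
[[0, 8.7, -2.1, 0, 0, 0], [0, 8.8, -1.7, 0, 0, 0], [0, 8.8, -1.4, 0, 0, 0], [0, 8.9, -1.0, 0, 0, 0], [0, 8.9, -0.6, 0, 0, 0]] 198 203
```

Emit:
apply_moves(rows=[[0,0.3,-8.9,0,0,0],[0,0.7,-8.9,0,0,0],[0,1.1,-8.9,0,0,0],[0,1.5,-8.8,0,0,0],[0,1.9,-8.7,0,0,0]], grip_force=35)

```text
time: 8.38
tool_pos: [357.8, 287.5, 105.3]
tcp_rot: [-179.8, 0.0, 96.0]
ft_force: [-4.2, 3.9, -9.2]
finger_gap: 9.7
grip_force: 34.0
```

Emit:
apply_moves(rows=[[0,2.2,-8.6,0,0,0],[0,2.6,-8.5,0,0,0],[0,3.0,-8.4,0,0,0],[0,3.3,-8.3,0,0,0],[0,3.7,-8.1,0,0,0]])

```text
time: 9.0
tool_pos: [371.4, 288.8, 146.9]
tcp_rot: [-179.7, 0.0, 96.0]
ft_force: [-11.0, 1.7, -7.5]
finger_gap: 9.0
grip_force: 34.0
```

Emit:
apply_moves(rows=[[0,4.0,-8.0,0,0,0],[0,4.4,-7.8,0,0,0],[0,4.7,-7.6,0,0,0],[0,5.0,-7.4,0,0,0],[0,5.4,-7.2,0,0,0]])

```text
time: 9.62
tool_pos: [393.3, 291.0, 185.1]
tcp_rot: [-179.5, 0.1, 96.1]
ft_force: [-22.5, -1.0, 3.5]
finger_gap: 10.0
grip_force: 34.4
```

Emit:
apply_moves(rows=[[0,5.7,-6.9,0,0,0],[0,5.9,-6.7,0,0,0],[0,6.2,-6.4,0,0,0],[0,6.5,-6.1,0,0,0],[0,6.8,-5.8,0,0,0]])

```text
time: 10.25
tool_pos: [423.9, 294.0, 219.1]
tcp_rot: [-179.5, 0.1, 96.1]
ft_force: [-29.9, -8.3, 18.0]
finger_gap: 9.0
grip_force: 35.3
```

```bash
python3 - <<'E'
from h import *
im,d,P=snap('wrist','w3.png'); print(models.place_of('cover_handle','wrist'),pose()[:3,3])
E
```

```text
[{'xyz': [421.2, 293.1, 228.4], 'confidence': 0.71}, {'xyz': [728.3, 347.2, -3.1], 'confidence': 0.42}] [425.82337373 294.21864066 220.79308919]
```

View pics/w3.png

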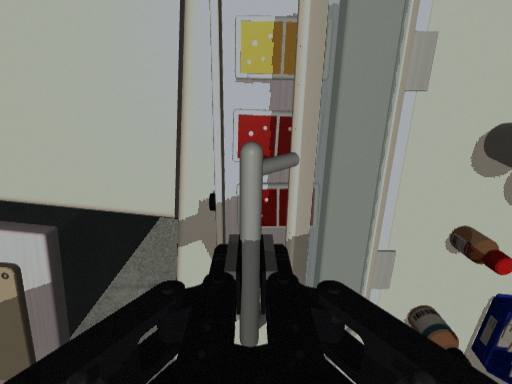

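The bar still sits between the pads, from (250,150) down to (250,340). The force points radially outward, so I'll shift the arc outward a little.

Emit:
apply_moves(rows=[[0,5.8,-6.3,0,0,0],[0,6.0,-6.0,0,0,0],[0,6.5,-5.7,0,0,0],[0,6.9,-5.3,0,0,0],[0,7.3,-4.9,0,0,0]])

```text
time: 10.98
tool_pos: [459.1, 297.2, 245.4]
tcp_rot: [-179.8, 0.1, 96.0]
ft_force: [-6.3, -2.7, -8.1]
finger_gap: 8.8
grip_force: 33.9
```

Emit:
apply_moves(rows=[[0,7.7,-4.2,0,0,0],[0,7.9,-3.9,0,0,0],[0,8.1,-3.5,0,0,0],[0,8.3,-3.1,0,0,0],[0,8.4,-2.8,0,0,0]])

```text
time: 11.6
tool_pos: [499.4, 301.1, 263.5]
tcp_rot: [-179.8, 0.1, 96.0]
ft_force: [-9.8, -5.4, -1.5]
finger_gap: 9.1
grip_force: 34.1
```

Emit:
apply_moves(rows=[[0,8.5,-2.4,0,0,0],[0,8.6,-2.1,0,0,0],[0,8.7,-1.7,0,0,0],[0,8.8,-1.4,0,0,0],[0,8.8,-1.0,0,0,0]])

```text
time: 12.22
tool_pos: [543.0, 305.3, 272.8]
tcp_rot: [-179.9, 0.2, 96.0]
ft_force: [-8.9, -7.3, 7.9]
finger_gap: 9.4
grip_force: 35.0
```

Emit:
apply_moves(rows=[[0,5,-0.3,0,0,0],[0,3,0,0,0,0],[0,1.5,0,0,0,0],[0,0,0,0,0,0],[0,0,0,0,0,0]])

```text
time: 12.85
tool_pos: [551.6, 306.1, 273.6]
tcp_rot: [-179.8, 0.2, 96.0]
ft_force: [-14.0, -9.4, 5.7]
finger_gap: 9.0
grip_force: 34.7
```

Emit:
apply_moves(rows=[[0,1,0,0,0,0],[0,1,0,0,0,0],[0,1,0,0,0,0],[0,0,0,0,0,0],[0,0,0,0,0,0]])

```text
time: 13.48
tool_pos: [551.9, 306.2, 273.5]
tcp_rot: [-179.5, 0.2, 96.0]
ft_force: [-28.2, -12.6, 10.8]
finger_gap: 9.5
grip_force: 35.6
```

```bash
python3 - <<'E'
from h import *
s=sense();print(s['tool_pos'],s['ft_force'],s['joint_pos'])
im,d,P=snap('scene','s4.png')
for c in ['scene','wrist']:
  if c=='wrist': snap(c,'w4.png')
  print(models.place_of('cover_handle',c)[:1],models.place_of('cover_hinge',c)[:1])
for n in ['stay_knob','stay_pivot']: print(n,models.place_of(n,'scene')[:2],models.place_of(n,'wrist')[:2])
E
```

```text
[551.89168589 306.1582853  273.52863395] [-28.18272977 -12.64446429  10.81216552] [ 2.43957746e+01  1.21041187e+01  7.57343930e+01 -5.17571710e-02
  9.27356149e+01  1.83698174e+01]
[{'xyz': [551.5, 305.0, 280.0], 'confidence': 0.96}] [{'xyz': [555.0, 307.6, 71.5], 'confidence': 0.69}]
[{'xyz': [548.8, 307.4, 277.1], 'confidence': 0.79}] [{'xyz': [560.3, 303.0, 69.6], 'confidence': 0.71}]
stay_knob [] []
stay_pivot [{'xyz': [545.7, 304.5, 281.6], 'confidence': 0.22}] [{'xyz': [417.6, 94.9, 49.3], 'confidence': 0.83}, {'xyz': [460.4, 174.1, 54.2], 'confidence': 0.28}]
```

View pics/w4.png

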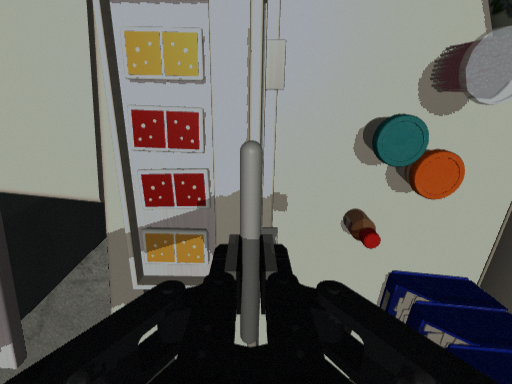

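The cover is at its stop: the force rose without any further motion. All four dishes are in view. Next is the quick transfer to the knob.

Emit:
apply_moves(rows=[[0,-2,0,0,0,0],[0,0,0,0,0,0],[0,0,-14,0,0,0],[0,0,-20,0,0,0],[0,0,-20,0,0,0]], fingers=45)

```text
time: 14.6
tool_pos: [554.6, 308.3, 328.2]
tcp_rot: [179.9, -0.0, 96.0]
ft_force: [0.1, -0.2, 0.1]
finger_gap: 45.0
grip_force: 0.0
```

Emit:
apply_moves(rows=[[-46,-11.4,0,0,0,0],[-46,-11.4,0,0,0,0],[-46,-11.4,0,0,0,0],[-46,-11.4,0,0,0,0],[-46,-11.4,10,0,0,0]])

```text
time: 15.22
tool_pos: [522.2, 72.1, 318.5]
tcp_rot: [179.8, 0.0, 96.0]
ft_force: [-0.4, -0.1, -0.8]
finger_gap: 45.0
grip_force: 0.0
```

Emit:
apply_moves(rows=[[0,0,40,0,0,0],[0,0,55,0,0,0],[0,0,55,0,0,0],[0,0,40,0,0,0],[0,0,20,0,0,0]])

```text
time: 15.85
tool_pos: [520.9, 73.4, 104.4]
tcp_rot: [-179.9, -0.0, 96.0]
ft_force: [0.5, -0.1, -0.4]
finger_gap: 45.2
grip_force: 0.0
```

```bash
python3 - <<'E'
from h import *
im,d,P=snap('wrist','w5.png'); print(models.place_of('stay_knob','wrist')[:2])
g=im.astype(int).sum(-1); m=(g<110)&(P[...,2]>20)&(P[...,2]<60)&(P[...,0]>480)&(P[...,0]<560)&(P[...,1]>30)&(P[...,1]<120)
Q=P[m];print(len(Q),np.median(Q,0),np.percentile(Q,[3,97],axis=0)) if m.any() else 0
s=sense();print(s['tool_pos'],s['time'])
E
```

```text
[{'xyz': [519.7, 79.5, 32.5], 'confidence': 0.82}]
1135 [519.41457525  81.46585935  38.4923784 ] [[511.84102863  59.57963293  34.24139803]
 [527.19781588 102.14721045  40.29062113]]
[520.41431285  73.34754961 104.19662645] 15.95
```

View pics/w5.png

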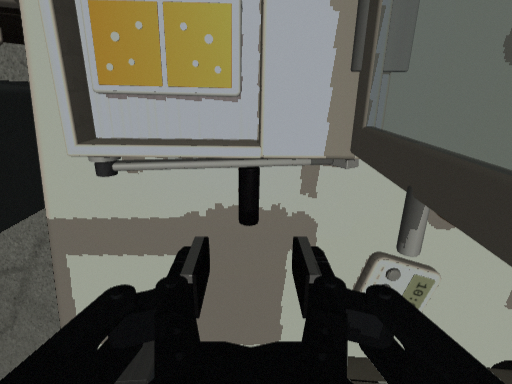

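The stay's knob shows at (249,195), midway between the fingers. I'll descend over it.

Emit:
apply_moves(rows=[[0,-0.2,25,0,0,0],[0,-0.2,30,0,0,0],[0,-0.2,20,0,0,0],[0,-0.2,9,0,0,0],[0,0,3,0,0,0]])

```text
time: 16.58
tool_pos: [521.8, 73.4, 19.8]
tcp_rot: [179.9, 0.0, 96.0]
ft_force: [0.5, 0.5, 0.7]
finger_gap: 44.9
grip_force: 0.0
```

Emit:
apply_moves(rows=[[0,0,0,0,0,0],[0,0,0,0,0,0],[0,0,0,0,0,0],[0,0,0,0,0,0],[0,0,0,0,0,0]], fingers=0, grip_force=25)

```text
time: 17.2
tool_pos: [519.3, 73.3, 19.7]
tcp_rot: [-179.8, 0.0, 96.0]
ft_force: [-13.3, -1.7, 14.0]
finger_gap: 15.0
grip_force: 26.3
```

```bash
python3 - <<'E'
import numpy as np
a=np.linspace(-.17,.592+.015,16); u=100*np.cos(a);w=100*np.sin(a)
for i in range(3): print([[0,round(float(u[k+1]-u[k]),1),-round(float(w[k+1]-w[k]),1),0,0,0] for k in range(5*i,5*i+5)])
E
```

```text
[[0, 0.7, -5.1, 0, 0, 0], [0, 0.5, -5.2, 0, 0, 0], [0, 0.2, -5.2, 0, 0, 0], [0, -0.1, -5.2, 0, 0, 0], [0, -0.3, -5.2, 0, 0, 0]]
[[0, -0.6, -5.1, 0, 0, 0], [0, -0.9, -5.1, 0, 0, 0], [0, -1.1, -5.1, 0, 0, 0], [0, -1.4, -5.0, 0, 0, 0], [0, -1.6, -4.9, 0, 0, 0]]
[[0, -1.9, -4.8, 0, 0, 0], [0, -2.1, -4.7, 0, 0, 0], [0, -2.4, -4.6, 0, 0, 0], [0, -2.6, -4.5, 0, 0, 0], [0, -2.8, -4.3, 0, 0, 0]]
```

Emit:
apply_moves(rows=[[0,0.7,-5.1,0,0,0],[0,0.5,-5.2,0,0,0],[0,0.2,-5.2,0,0,0],[0,-0.1,-5.2,0,0,0],[0,-0.3,-5.2,0,0,0]])

```text
time: 17.82
tool_pos: [520.6, 73.3, 44.3]
tcp_rot: [-179.9, 0.0, 96.0]
ft_force: [-4.8, -1.3, -4.0]
finger_gap: 15.0
grip_force: 24.4
```

Emit:
apply_moves(rows=[[0,-0.6,-5.1,0,0,0],[0,-0.9,-5.1,0,0,0],[0,-1.1,-5.1,0,0,0],[0,-1.4,-5.0,0,0,0],[0,-1.6,-4.9,0,0,0]])

```text
time: 18.45
tool_pos: [516.3, 72.9, 70.2]
tcp_rot: [180.0, -0.0, 96.0]
ft_force: [-3.1, -0.9, -3.8]
finger_gap: 14.9
grip_force: 24.4
```

Emit:
apply_moves(rows=[[0,-1.9,-4.8,0,0,0],[0,-2.1,-4.7,0,0,0],[0,-2.4,-4.6,0,0,0],[0,-2.6,-4.5,0,0,0],[0,-2.8,-4.3,0,0,0]])

```text
time: 19.08
tool_pos: [506.1, 71.8, 94.3]
tcp_rot: [179.8, 0.0, 96.0]
ft_force: [5.9, 1.5, -0.8]
finger_gap: 14.8
grip_force: 24.4
```

Emit:
apply_moves(rows=[[0,-1,-1.5,0,0,0],[0,-1,-1.5,0,0,0],[0,0,0,0,0,0],[0,0,0,0,0,0],[0,0,0,0,0,0]])

```text
time: 19.7
tool_pos: [504.3, 71.7, 97.4]
tcp_rot: [179.7, -0.0, 96.0]
ft_force: [5.9, 1.0, 1.9]
finger_gap: 15.0
grip_force: 24.9
```

```bash
python3 - <<'E'
from h import *
im,d,P=snap('wrist','w6.png'); print(models.place_of('stay_knob','wrist')[:2],models.place_of('stay_pivot','wrist')[:2])
s=sense();print(s['tool_pos'],s['time'],s['ft_force'])
snap('scene'); print(models.place_of('cover_handle','scene')[:1])
E
```

```text
[{'xyz': [504.1, 74.6, 104.5], 'confidence': 0.7}, {'xyz': [462.8, 173.2, 52.6], 'confidence': 0.34}] [{'xyz': [418.2, 96.4, 47.5], 'confidence': 0.73}]
[504.35585733  71.65104524  97.38064598] 19.85 [5.22406469 1.1561826  2.62626866]
[{'xyz': [548.8, 305.2, 280.4], 'confidence': 0.95}]
```

View pics/w6.png

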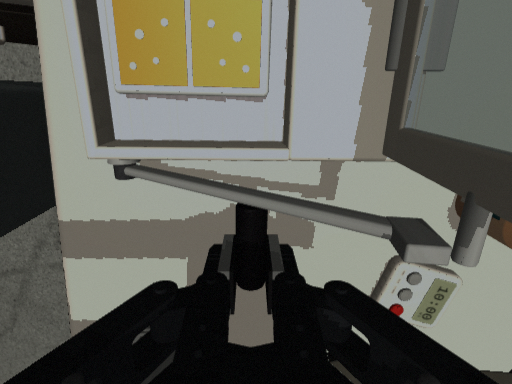

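Emit:
apply_moves(rows=[[0,-1.2,-1.8,0,0,0],[0,-1.2,-1.8,0,0,0],[0,-1.2,-1.8,0,0,0],[0,0,0,0,0,0],[0,0,0,0,0,0]], grip_force=40)

```text
time: 20.58
tool_pos: [502.6, 71.5, 100.2]
tcp_rot: [179.5, -0.0, 96.0]
ft_force: [32.4, 3.6, -32.0]
finger_gap: 14.2
grip_force: 39.9
```

The resistance shows the stay is at its stop. I'll release it and go to view the dishes.

Emit:
apply_moves(rows=[[0,2.5,4,0,0,0],[0,0,0,0,0,0],[0,0,0,0,0,0],[0,0,-20,0,0,0],[0,0,-40,0,0,0]], fingers=45)

```text
time: 21.2
tool_pos: [499.5, 71.2, 156.0]
tcp_rot: [-179.7, -0.0, 96.0]
ft_force: [0.9, 0.6, 0.2]
finger_gap: 45.5
grip_force: 0.0
```

Emit:
apply_moves(rows=[[0,0,-50,0,0,0],[0,0,-50,0,0,0],[0,0,-50,0,0,0],[22,-4,-20,0,0,0],[50,-9,0,0,0,0]], fingers=70)

```text
time: 21.82
tool_pos: [481.9, 141.2, 330.2]
tcp_rot: [179.7, 0.0, 95.8]
ft_force: [0.2, 0.0, 0.7]
finger_gap: 69.8
grip_force: 0.0
```

Emit:
apply_moves(rows=[[50,-9,0,0,0,0],[50,-9,0,0,0,0],[51,-9,0,0,0,0],[0,0,0,0,0,-0.18],[0,0,0,0,0,-0.18]])

```text
time: 22.45
tool_pos: [437.5, 289.6, 327.3]
tcp_rot: [-180.0, 0.0, 117.1]
ft_force: [-0.5, 0.7, -0.8]
finger_gap: 70.2
grip_force: 0.0
```

Emit:
apply_moves(rows=[[0,0,0,0,0,-0.18],[0,0,0,0,0,-0.18],[0,0,0,0,0,-0.18],[0,0,0,0,0,-0.18],[0,0,0,0,0,-0.18]])

```text
time: 23.08
tool_pos: [438.0, 288.8, 327.4]
tcp_rot: [-180.0, 0.0, 168.6]
ft_force: [-0.2, -0.3, 0.2]
finger_gap: 70.0
grip_force: 0.0
```

Emit:
apply_moves(rows=[[0,0,0,0,0,-0.18],[0,0,0,0,0,-0.13],[0,0,0,0,0,0],[0,0,0,0,0,0],[0,0,0,0,0,0]])

```text
time: 23.7
tool_pos: [438.2, 288.9, 327.2]
tcp_rot: [180.0, 0.0, -174.1]
ft_force: [1.1, 0.2, -0.7]
finger_gap: 70.0
grip_force: 0.0
```

```bash
python3 - <<'E'
from h import *
im,d,P=snap('wrist','w7.png'); T=pose(); np.savez('/tmp/w7',im=im,d=d,P=P,T=T)
for n in ['dish_1_centre','dish_2_centre','stay_knob','cover_handle']:
    print(n,[(np.round(r['xyz']).tolist(),round(r['confidence'],2)) for r in models.place_of(n,'wrist')][:5])
print(models.place_of('carrier','wrist'))
s=sense();print(s['tool_pos'],s['tcp_rot'],s['time'])
hsv=cv2.cvtColor(im,cv2.COLOR_RGB2HSV)
m=((hsv[...,1]>150)&(hsv[...,2]>60)&((hsv[...,0]<30)|(hsv[...,0]>170))&(P[...,2]>50)&(P[...,2]<72)&(P[...,0]<530)).astype(np.uint8)
m=cv2.morphologyEx(m,cv2.MORPH_CLOSE,np.ones((9,9)))
n,l,st,ce=cv2.connectedComponentsWithStats(m)
for i in range(1,n):
    if st[i,4]>300:
        Q=P[(l==i)]; Q=Q[~np.isnan(Q[:,0])&(Q[:,2]>50)&(Q[:,2]<72)]; r=cv2.minAreaRect(Q[:,:2].astype(np.float32)); print(st[i],np.median(Q,0).round(1),np.round(r[0],1),np.round(r[1],1),round(r[2],1))
snap('scene'); print(models.place_of('cover_handle','scene')[:1])
E
```

```text
dish_1_centre [([442.0, 333.0, 55.0], 0.9), ([436.0, 420.0, 55.0], 0.55)]
dish_2_centre [([460.0, 176.0, 53.0], 0.96), ([670.0, -9.0, 4.0], 0.63)]
stay_knob [([504.0, 78.0, 106.0], 0.82)]
cover_handle [([544.0, 305.0, 277.0], 0.57)]
[]
[438.22826853 288.90527999 327.0652856 ] [-1.79998629e+02 -2.64628795e-03 -1.74047922e+02] 24.0
[ 152  133   34   54 1626] [458.7 174.6  60.6] [460.5 174.8] [77.5 43.4] 4.4
[ 266  134   34   55 1621] [444.3 333.8  60.6] [446. 334.] [77.6 43.2] 3.7
[ 212  137   32   54 1609] [455.4 258.3  60.6] [457.3 258.7] [78.  43.1] 7.1
[ 323  137   35   53 1558] [439.6 416.5  60.6] [440.7 416.6] [76.9 42.6] 4.7
[{'xyz': [545.0, 302.8, 278.5], 'confidence': 0.84}]
```

View pics/w7.png

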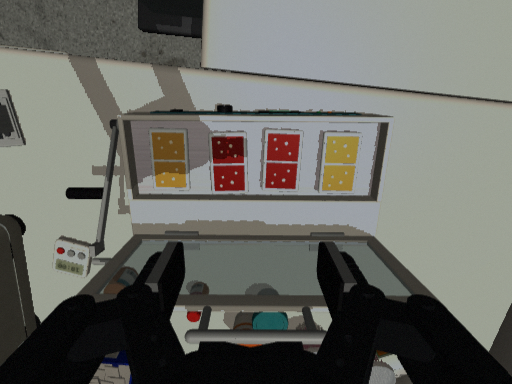

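Four dishes lie in the well, at (170,160), (229,165), (283,160) and (341,163). The stay is up with the cover leaning on it. First pick is dish A, at (459,175).

Emit:
apply_moves(rows=[[-4.5,-57.7,0,0,0,0],[-4.5,-57.7,20,0,0,0],[0,0,55,0,0,0],[0,0,55,0,0,0],[0,0,50,0,0,0]], fingers=71, grip_force=40)

```text
time: 24.72
tool_pos: [458.9, 174.7, 145.3]
tcp_rot: [180.0, 0.0, -174.1]
ft_force: [0.1, 0.7, 0.3]
finger_gap: 71.0
grip_force: 0.0
```

Emit:
apply_moves(rows=[[0,0,40,0,0,0],[0,0,30,0,0,0],[0,0,15,0,0,0],[0,0,8,0,0,0],[0,0,4,0,0,0]])

```text
time: 25.35
tool_pos: [459.9, 175.3, 50.7]
tcp_rot: [180.0, 0.1, -174.0]
ft_force: [0.6, 1.3, 0.6]
finger_gap: 71.2
grip_force: 0.0
```

Emit:
apply_moves(rows=[[0,0,2,0,0,0],[0,0,1,0,0,0],[0,0,0,0,0,0],[0,0,0,0,0,0],[0,0,0,0,0,0]], fingers=40)

```text
time: 25.98
tool_pos: [460.1, 175.3, 49.1]
tcp_rot: [180.0, 0.1, -174.0]
ft_force: [-5.0, -1.8, 10.4]
finger_gap: 52.9
grip_force: 40.5
```

Emit:
apply_moves(rows=[[0,0,-40,0,0,0],[0,0,-50,0,0,0],[0,0,-50,0,0,0.185],[0,0,-50,0,0,0.185],[0,0,-40,0,0,0.185]])

```text
time: 26.6
tool_pos: [459.7, 175.2, 280.5]
tcp_rot: [179.9, 0.2, 153.8]
ft_force: [0.2, 0.3, -1.1]
finger_gap: 53.1
grip_force: 43.9
```

Emit:
apply_moves(rows=[[0,0,0,0,0,0.185],[0,0,0,0,0,0.185],[0,0,0,0,0,0.185],[0,0,0,0,0,0.185],[0,0,0,0,0,0.185]])

```text
time: 27.22
tool_pos: [459.4, 175.1, 277.9]
tcp_rot: [179.9, -0.0, 100.8]
ft_force: [-0.5, 0.0, -0.6]
finger_gap: 52.9
grip_force: 43.9
```

Emit:
apply_moves(rows=[[-52,-13,0,0,0,0],[-52,-13,0,0,0,0],[-52,-13,0,0,0,0],[-52,-13,0,0,0,0],[-52,-13,0,0,0,0]])

```text
time: 27.85
tool_pos: [445.7, -94.3, 278.1]
tcp_rot: [179.9, 0.1, 101.2]
ft_force: [-0.2, -0.3, -0.5]
finger_gap: 52.8
grip_force: 44.0
```

Emit:
apply_moves(rows=[[-50,-13,0,0,0,0],[0,0,0,0,0,0],[0,0,0,0,0,0],[0,0,0,0,0,0],[0,0,0,0,0,0]])

```text
time: 28.48
tool_pos: [443.0, -143.1, 277.3]
tcp_rot: [180.0, 0.0, 101.3]
ft_force: [0.4, -0.5, -1.0]
finger_gap: 52.5
grip_force: 44.0
```

```bash
python3 - <<'E'
from h import *
im,d,P=snap('wrist','w8.png'); T=pose(); np.savez('/tmp/w8',im=im,d=d,P=P,T=T)
for n in ['carrier','eyelet_left','eyelet_right','dish_1_centre','dish_2_centre']:
    print(n,[(np.round(r['xyz']).tolist(),round(r['confidence'],2)) for r in models.place_of(n,'wrist')][:5])
s=sense();print(s['tool_pos'],s['tcp_rot'],s['time'],s['finger_gap'])
m=(P[...,2]>100)&(P[...,2]<116)&(abs(P[...,0]-442)<60)&(abs(P[...,1]+150)<110)
Q=P[m]
for sgn in (1,-1):
    q=Q[(Q[:,1]+150)*sgn>0]
    if len(q)>10: r=cv2.minAreaRect(q[:,:2].astype(np.float32)); print(len(q),np.median(q,0).round(1),r)
E
```

```text
carrier [([445.0, -149.0, -2.0], 0.96)]
eyelet_left [([434.0, -82.0, 92.0], 0.74)]
eyelet_right []
dish_1_centre [([446.0, -140.0, 280.0], 0.28)]
dish_2_centre [([445.0, -142.0, 280.0], 0.8)]
[ 442.78256529 -143.91038055  277.07232904] [-1.79999350e+02 -3.57773791e-03  1.01200404e+02] 28.775 52.91175031336807
242 [433.7 -83.1 106.8] ((432.80487060546875, -83.43063354492188), (39.389400482177734, 6.1033477783203125), 10.904666900634766)
```

View pics/w8.png

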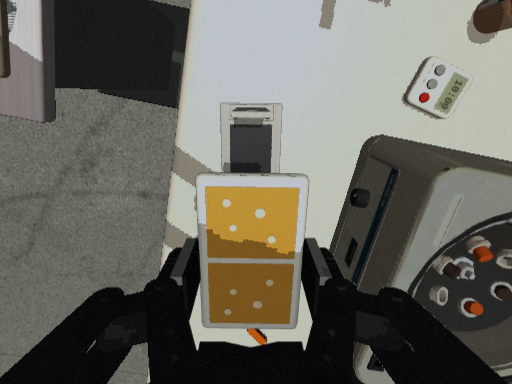

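The held dish is at (252,250). The carrier's left upright is at (250,110) with its dark pad just below. Next I measure the dish's offset in the hand.

```bash
cat >> h.py <<'E'
def held(im,P,T):
    "held dish in tool coords: centre of visible fields, angle"
    hsv=cv2.cvtColor(im,cv2.COLOR_RGB2HSV); L=(P-T[:3,3])@T[:3,:3]
    m=((hsv[...,1]>140)&(hsv[...,2]>50)&((hsv[...,0]<30)|(hsv[...,0]>170))&(abs(L[...,2])<40)&(abs(L[...,0])<70)&(abs(L[...,1])<50)).astype(np.uint8)
    m=cv2.morphologyEx(m,cv2.MORPH_CLOSE,np.ones((15,15)))
    Q=L[(m>0)&(abs(L[...,2])<40)]
    lo,hi=np.percentile(Q,[1,99],axis=0); r=cv2.minAreaRect(Q[:,:2].astype(np.float32))
    print('held lo/hi',lo.round(1),hi.round(1),'mid',((lo+hi)/2).round(1),np.round(r[0],1),np.round(r[1],1),round(r[2],1))
E
python3 - <<'E'
from h import *
z=np.load('/tmp/w8.npz'); held(z['im'],z['P'],z['T'])
P=z['P'];T=z['T'];L=(P-T[:3,3])@T[:3,:3]
m=(abs(L[...,2])<25)&(abs(L[...,0])<70)&(abs(L[...,1])<24)
Q=L[m];print(np.percentile(Q,[0.5,50,99.5],axis=0).round(1))
# pad in carrier
im=z['im']; g=im.astype(int).sum(-1)
m=(g<200)&(P[...,2]>2)&(P[...,2]<18)&(abs(P[...,0]-445)<60)&(abs(P[...,1]+120)<60)
Q=P[m]; print(len(Q), np.percentile(Q,[1,50,99],axis=0).round(1), cv2.minAreaRect(Q[:,:2].astype(np.float32)))
E
```

```text
held lo/hi [-37.6 -20.4 -12.8] [ 39.1  22.3 -10.2] mid [  0.8   1.  -11.5] [0.3 0.9] [79.7 43.9] 1.0
[[-42.6 -23.7 -12.9]
 [  8.6   0.1 -11.4]
 [ 45.6  23.7  -7.4]]
1927 [[ 411.7 -170.8    6.7]
 [ 442.  -135.2    8.6]
 [ 472.6 -102.2   10.5]] ((442.1497802734375, -132.4989471435547), (57.96782684326172, 75.78093719482422), 9.79135513305664)
```

Emit:
apply_moves(rows=[[-6.4,0.2,40,0,0,-0.01],[0,0,55,0,0,0],[0,0,55,0,0,0],[0,0,45,0,0,0],[0,0,30,0,0,0]])

```text
time: 29.4
tool_pos: [442.8, -149.8, 49.6]
tcp_rot: [-179.9, -0.1, 101.7]
ft_force: [0.3, -0.3, -1.0]
finger_gap: 52.7
grip_force: 44.0
```

Emit:
apply_moves(rows=[[0,0,18,0,0,0],[0,0,10,0,0,0],[0,0,5,0,0,0],[0,0,2,0,0,0],[0,0,0,0,0,0]])

```text
time: 30.02
tool_pos: [444.7, -150.6, 17.7]
tcp_rot: [180.0, 0.0, 101.7]
ft_force: [0.0, -0.2, -0.4]
finger_gap: 53.4
grip_force: 44.0
```

Emit:
apply_moves(rows=[[0,0,1,0,0,0.01],[0,0,1,0,0,0],[0,0,0.7,0,0,0],[0,0,0,0,0,0],[0,0,0,0,0,0]])

```text
time: 30.65
tool_pos: [444.2, -150.4, 14.4]
tcp_rot: [180.0, -0.0, 101.2]
ft_force: [0.1, 0.0, -0.7]
finger_gap: 52.6
grip_force: 43.9
```

Emit:
apply_moves(rows=[[0,0,0.7,0,0,0.01],[0,0,0.7,0,0,0],[0,0,0.7,0,0,0],[0,0,0,0,0,0],[0,0,0,0,0,0]])

```text
time: 31.28
tool_pos: [444.2, -150.4, 13.1]
tcp_rot: [-180.0, -0.0, 100.6]
ft_force: [-5.2, 1.5, 11.2]
finger_gap: 53.0
grip_force: 45.2
```

Emit:
apply_moves(rows=[[0,0,0,0,0,0],[0,0,0,0,0,0],[0,0,-30,0,0,0],[0,0,-55,0,0,0],[0,0,-55,0,0,0]], fingers=70)

```text
time: 31.9
tool_pos: [443.6, -150.2, 153.3]
tcp_rot: [-179.9, -0.0, 100.6]
ft_force: [0.9, -0.7, -0.4]
finger_gap: 70.3
grip_force: 0.0
```

Emit:
apply_moves(rows=[[40,8.7,-45,0,0,0],[50,10.9,0,0,0,0],[50,10.9,0,0,0,0],[50,10.9,0,0,0,0],[50,10.9,0,0,0,0]])

```text
time: 32.52
tool_pos: [451.3, 96.7, 197.3]
tcp_rot: [180.0, 0.0, 100.6]
ft_force: [0.8, 0.7, -0.1]
finger_gap: 70.0
grip_force: 0.0
```

Emit:
apply_moves(rows=[[53.3,11.7,0,0,0,0],[53.3,11.7,0,0,0,0],[53.3,11.7,0,0,0,0],[0,0,0,0,0,-0.186],[0,0,0,0,0,-0.186]])

```text
time: 33.15
tool_pos: [456.1, 259.7, 196.7]
tcp_rot: [-180.0, -0.0, 122.4]
ft_force: [-0.9, 0.3, -0.1]
finger_gap: 69.9
grip_force: 0.0
```

Emit:
apply_moves(rows=[[0,0,0,0,0,-0.186],[0,0,0,0,0,-0.186],[0,0,0,0,0,-0.186],[0,0,0,0,0,-0.186],[0,0,0,0,0,-0.186]])

```text
time: 33.78
tool_pos: [456.5, 258.7, 197.0]
tcp_rot: [-180.0, -0.0, 175.5]
ft_force: [-0.2, -0.2, -0.1]
finger_gap: 70.3
grip_force: 0.0
```

Emit:
apply_moves(rows=[[0,0,0,0,0,-0.186],[0,0,15,0,0,0],[0,0,30,0,0,0],[0,0,30,0,0,0],[0,0,15,0,0,0]])

```text
time: 34.4
tool_pos: [454.9, 258.0, 104.2]
tcp_rot: [-179.9, -0.2, -174.4]
ft_force: [0.3, 1.7, -0.8]
finger_gap: 70.1
grip_force: 0.0
```

```bash
python3 - <<'E'
from h import *
s=sense();print(s['tool_pos'],s['tcp_rot'],s['time'])
snap('scene'); print(models.place_of('cover_handle','scene')[:1], models.place_of('dish_2_centre','scene'),models.place_of('dish_1_centre','scene'))
print(go([457,258.5,50],[180,0,-174.1]))
E
```

```text
[454.86995641 258.01510491 104.22333972] [-179.92858104   -0.2174712  -174.36890145] 34.4
[{'xyz': [537.5, 302.2, 278.1], 'confidence': 0.55}] [{'xyz': [440.5, -145.4, 17.9], 'confidence': 0.49}] [{'xyz': [445.8, 336.2, 52.6], 'confidence': 0.8}]
(array([-0.2, -0.4, 57.6]), array([ 0.   ,  0.   , -0.002]))
```

Emit:
apply_moves(rows=[[0,0,25,0,0,0],[0,0,18,0,0,0],[0,0,9,0,0,0],[0,0,4,0,0,0],[0,0,1.5,0,0,0]])

```text
time: 35.22
tool_pos: [456.8, 258.9, 50.1]
tcp_rot: [180.0, 0.0, -174.1]
ft_force: [-0.0, 1.1, 0.1]
finger_gap: 69.8
grip_force: 0.0
```

Emit:
apply_moves(rows=[[0,0,0,0,0,0],[0,0,0,0,0,0],[0,0,0,0,0,0],[0,0,0,0,0,0],[0,0,0,0,0,0]], fingers=40)

```text
time: 35.85
tool_pos: [457.2, 259.1, 50.7]
tcp_rot: [180.0, 0.1, -174.1]
ft_force: [-0.8, 0.1, 5.3]
finger_gap: 52.7
grip_force: 42.5
```

Emit:
apply_moves(rows=[[0,0,-40,0,0,0],[0,0,-50,0,0,0],[0,0,-45,0,0,0.186],[0,0,-15,0,0,0.186],[0,0,0,0,0,0.186]])

```text
time: 36.48
tool_pos: [457.5, 259.2, 201.9]
tcp_rot: [179.8, 0.1, 153.5]
ft_force: [-0.6, 0.4, -1.2]
finger_gap: 52.7
grip_force: 42.5
```

Emit:
apply_moves(rows=[[0,0,0,0,0,0.186],[0,0,0,0,0,0.186],[0,0,0,0,0,0.186],[0,0,0,0,0,0.186],[0,0,0,0,0,0.186]])

```text
time: 37.1
tool_pos: [456.2, 258.6, 199.3]
tcp_rot: [-180.0, 0.0, 100.2]
ft_force: [0.0, -0.0, -0.5]
finger_gap: 52.3
grip_force: 42.5
```

Emit:
apply_moves(rows=[[-49.9,-11,0,0,0,0],[-49.9,-11,0,0,0,0],[-49.9,-11,0,0,0,0],[-49.9,-11,0,0,0,0],[-49.9,-11,0,0,0,0]])

```text
time: 37.72
tool_pos: [447.9, 1.9, 199.6]
tcp_rot: [-180.0, 0.0, 100.6]
ft_force: [0.8, -0.7, -0.9]
finger_gap: 52.4
grip_force: 42.5
```

Emit:
apply_moves(rows=[[-49.9,-11,0,0,0,0],[-49.9,-11,0,0,0,0],[-49.5,-11,0,0,0,0],[0,0,0,0,0,0],[0,0,0,0,0,0]])

```text
time: 38.35
tool_pos: [443.1, -149.1, 199.4]
tcp_rot: [-180.0, -0.1, 100.5]
ft_force: [-0.1, -0.8, -1.0]
finger_gap: 52.3
grip_force: 42.5
```

```bash
python3 - <<'E'
from h import *
s=sense();print(s['tool_pos'],s['tcp_rot'],s['time'],s['finger_gap'])
im,d,P=snap('wrist','w9.png'); T=pose(s); held(im,P,T)
L=(P-T[:3,3])@T[:3,:3]; m=(abs(L[...,2])<25)&(abs(L[...,0])<70)&(abs(L[...,1])<24); print(np.percentile(L[m],[0.5,50,99.5],axis=0).round(1))
m=(P[...,2]>100)&(P[...,2]<116)&(abs(P[...,0]-442)<60)&(abs(P[...,1]+85)<30); q=P[m]; print(cv2.minAreaRect(q[:,:2].astype(np.float32)))
snap('top'); print(models.place_of('pin_grip','top')[:3],models.place_of('pin_tip','top')[:3])
E
```

```text
[ 443.10718414 -149.08662047  199.42884084] [-1.79973418e+02 -5.30491681e-02  1.00545418e+02] 38.35 52.341489565175756
held lo/hi [-37.7 -20.6 -11.3] [39.1 22.2 -8.6] mid [ 0.7  0.8 -9.9] [0.1 0.8] [43.9 79.5] 88.9
[[-42.5 -23.8 -11.4]
 [  8.5   0.1  -9.8]
 [ 45.6  23.7  -6.1]]
((432.6847839355469, -83.49571990966797), (39.789466857910156, 6.132454872131348), 10.639802932739258)
[{'xyz': [555.9, 306.1, 69.7], 'confidence': 0.61}, {'xyz': [470.2, -718.7, 7.0], 'confidence': 0.52}, {'xyz': [518.6, -462.5, 7.3], 'confidence': 0.44}] [{'xyz': [377.9, -344.9, 6.3], 'confidence': 0.72}, {'xyz': [469.7, -536.7, 5.6], 'confidence': 0.69}]
```

Emit:
apply_moves(rows=[[-1.2,0.1,40,0,0,0],[0,0,50,0,0,0],[0,0,38,0,0,0],[0,0,18,0,0,0],[0,0,6,0,0,0]])

```text
time: 39.17
tool_pos: [442.9, -149.3, 46.5]
tcp_rot: [-179.9, -0.1, 100.7]
ft_force: [0.5, -0.1, -0.6]
finger_gap: 52.8
grip_force: 42.5
```

Emit:
apply_moves(rows=[[0,0,6,0,0,0],[0,0,4,0,0,0],[0,0,2,0,0,0],[0,0,0,0,0,0],[0,0,0,0,0,0]])

```text
time: 39.8
tool_pos: [443.9, -150.8, 36.1]
tcp_rot: [180.0, 0.0, 100.6]
ft_force: [-0.1, -0.5, -1.3]
finger_gap: 53.1
grip_force: 42.5
```

Emit:
apply_moves(rows=[[0.4,0.2,1.5,0,0,0],[0,0,1.2,0,0,0],[0,0,1,0,0,0],[0,0,0.7,0,0,0],[0,0,0,0,0,0]])

```text
time: 40.42
tool_pos: [443.7, -150.1, 31.3]
tcp_rot: [-180.0, -0.0, 100.6]
ft_force: [-0.3, -0.3, -0.0]
finger_gap: 52.8
grip_force: 42.5
```

Emit:
apply_moves(rows=[[0,0,0.7,0,0,0],[0,0,0.6,0,0,0],[0,0,0,0,0,0],[0,0,0,0,0,0],[0,0,0,0,0,0]])

```text
time: 41.05
tool_pos: [443.9, -150.2, 30.6]
tcp_rot: [180.0, 0.0, 100.6]
ft_force: [-3.8, 1.4, 6.2]
finger_gap: 53.0
grip_force: 43.2
```

Emit:
apply_moves(rows=[[0,0,0,0,0,0],[0,0,0,0,0,0],[0,0,-30,0,0,0],[0,0,-55,0,0,0],[0,0,-45,0,0,0]], fingers=70)

```text
time: 41.68
tool_pos: [443.9, -150.2, 161.9]
tcp_rot: [180.0, 0.0, 100.6]
ft_force: [0.6, -0.0, 0.4]
finger_gap: 70.1
grip_force: 0.0
```

Emit:
apply_moves(rows=[[40,7.6,-45,0,0,0],[54.4,10.35,0,0,0,0],[54.4,10.35,0,0,0,0],[54.4,10.35,0,0,0,0],[54.4,10.35,0,0,0,0]])

```text
time: 42.3
tool_pos: [444.4, 113.8, 205.2]
tcp_rot: [180.0, 0.0, 100.6]
ft_force: [-0.1, -0.8, 0.5]
finger_gap: 70.2
grip_force: 0.0
```

Emit:
apply_moves(rows=[[54.5,10.35,0,0,0,0],[54.5,10.35,0,0,0,0],[54.5,10.35,0,0,0,0],[54.5,10.35,0,0,0,0],[0,0,0,0,0,-0.186]])

```text
time: 42.92
tool_pos: [444.1, 337.4, 204.3]
tcp_rot: [-179.9, -0.0, 111.6]
ft_force: [0.3, -0.6, -0.2]
finger_gap: 69.8
grip_force: 0.0
```

Emit:
apply_moves(rows=[[0,0,0,0,0,-0.186],[0,0,0,0,0,-0.186],[0,0,0,0,0,-0.186],[0,0,0,0,0,-0.186],[0,0,0,0,0,-0.186]])

```text
time: 43.55
tool_pos: [445.1, 333.9, 204.8]
tcp_rot: [-180.0, -0.0, 164.9]
ft_force: [-0.5, -0.7, 0.7]
finger_gap: 70.0
grip_force: 0.0
```

Emit:
apply_moves(rows=[[0,0,0,0,0,-0.186],[0,0,0,0,0,-0.186],[0,0,10,0,0,0],[0,0,10,0,0,0],[0,0,0,0,0,0]])

```text
time: 44.18
tool_pos: [444.3, 333.4, 183.2]
tcp_rot: [-179.9, -0.2, -174.3]
ft_force: [0.3, -0.8, 0.5]
finger_gap: 70.0
grip_force: 0.0
```

```bash
cat >> h.py <<'E'
def lying(im,P,zr=(50,72)):
    hsv=cv2.cvtColor(im,cv2.COLOR_RGB2HSV)
    m=((hsv[...,1]>140)&(hsv[...,2]>50)&((hsv[...,0]<30)|(hsv[...,0]>170))&(P[...,2]>zr[0])&(P[...,2]<zr[1])&(P[...,0]<530)).astype(np.uint8)
    m=cv2.morphologyEx(m,cv2.MORPH_CLOSE,np.ones((15,15)))
    n,l,st,ce=cv2.connectedComponentsWithStats(m)
    for i in range(1,n):
        if st[i,4]>300:
            Q=P[l==i]; Q=Q[(Q[:,2]>zr[0])&(Q[:,2]<zr[1])]; r=cv2.minAreaRect(Q[:,:2].astype(np.float32)); print('lying',st[i],np.median(Q,0).round(1),np.round(r[0],1),np.round(r[1],1),round(r[2],1))
E
python3 - <<'E'
from h import *
s=sense();print(s['tool_pos'],s['tcp_rot'],s['time'],s['finger_gap'])
im,d,P=snap('wrist','w10.png'); lying(im,P)
E
```

```text
[444.28197813 333.37867498 183.19642612] [-1.79924877e+02 -1.55480586e-01 -1.74286678e+02] 44.175 70.01751850850889
lying [ 228  143   49   81 3646] [443.3 333.9  60.7] [445.9 334. ] [78.  43.6] 3.7
lying [ 313  147   55   80 3571] [438.3 416.2  60.7] [440.8 416.6] [78.  43.4] 4.6
```

Emit:
apply_moves(rows=[[0,0,40,0,0,0],[0,0,45,0,0,0],[0,0,30,0,0,0],[0,0,14,0,0,0],[0,0,5,0,0,0]])

```text
time: 44.85
tool_pos: [445.2, 334.0, 51.0]
tcp_rot: [-180.0, -0.0, -174.2]
ft_force: [-0.6, -0.3, -0.3]
finger_gap: 70.0
grip_force: 0.0
```

Emit:
apply_moves(rows=[[0,0,0.5,0,0,0],[0,0,0,0,0,0],[0,0,0,0,0,0],[0,0,0,0,0,0],[0,0,0,0,0,0]], fingers=40)

```text
time: 45.48
tool_pos: [446.2, 334.6, 52.1]
tcp_rot: [179.9, 0.1, -174.1]
ft_force: [-0.2, 0.1, 5.5]
finger_gap: 52.4
grip_force: 42.3
```

Emit:
apply_moves(rows=[[0,0,-40,0,0,0],[0,0,-50,0,0,0],[0,0,-45,0,0,0.186],[0,0,-15,0,0,0.186],[0,0,0,0,0,0.186]])

```text
time: 46.1
tool_pos: [446.3, 334.6, 203.3]
tcp_rot: [179.8, 0.1, 153.5]
ft_force: [-0.2, -0.4, -0.8]
finger_gap: 52.8
grip_force: 42.2
```

Emit:
apply_moves(rows=[[0,0,0,0,0,0.186],[0,0,0,0,0,0.186],[0,0,0,0,0,0.186],[0,0,0,0,0,0.186],[0,0,0,0,0,0.186]])

```text
time: 46.72
tool_pos: [445.1, 333.9, 200.6]
tcp_rot: [-180.0, 0.0, 100.2]
ft_force: [-0.5, -0.9, -0.7]
finger_gap: 52.7
grip_force: 42.2
```

Emit:
apply_moves(rows=[[-52.9,-10.1,0,0,0,0],[-52.9,-10.1,0,0,0,0],[-52.9,-10.1,0,0,0,0],[-52.9,-10.1,0,0,0,0],[-52.9,-10.1,0,0,0,0]])

```text
time: 47.35
tool_pos: [443.9, 63.1, 200.8]
tcp_rot: [180.0, 0.0, 100.6]
ft_force: [1.9, -0.6, -0.0]
finger_gap: 52.8
grip_force: 42.2
```

Emit:
apply_moves(rows=[[-52.9,-10.1,0,0,0,0],[-52.9,-10.1,0,0,0,0],[-52.9,-10.1,0,0,0,0],[-52.9,-10.1,0,0,0,0],[0,0,0,0,0,0]])

```text
time: 47.98
tool_pos: [442.9, -154.1, 200.7]
tcp_rot: [-180.0, 0.1, 100.3]
ft_force: [0.9, 0.3, -0.5]
finger_gap: 52.5
grip_force: 42.2
```

Emit:
apply_moves(rows=[[0,0,20,0,0,0],[0,0,20,0,0,0],[0,0,10,0,0,0],[0,0,0,0,0,0],[0,0,0,0,0,0]])

```text
time: 48.6
tool_pos: [444.0, -150.7, 151.5]
tcp_rot: [179.9, 0.0, 100.6]
ft_force: [-0.2, -0.2, -0.3]
finger_gap: 52.7
grip_force: 42.2
```

```bash
python3 - <<'E'
from h import *
s=sense();print(s['tool_pos'],s['tcp_rot'],s['time'],s['finger_gap'])
im,d,P=snap('wrist','w11.png'); T=pose(s); held(im,P,T)
L=(P-T[:3,3])@T[:3,:3]; m=(abs(L[...,2])<25)&(abs(L[...,0])<70)&(abs(L[...,1])<24); print(np.percentile(L[m],[0.5,50,99.5],axis=0).round(1))
E
```

```text
[ 443.9578829  -150.66765818  151.5036442 ] [1.79940265e+02 3.72869905e-02 1.00623203e+02] 48.6 52.651002304191195
held lo/hi [-37.3 -20.6  -9.8] [40.2 22.5 -7.1] mid [ 1.5  1.  -8.4] [3.4 1. ] [85.2 43.8] 1.9
[[-42.2 -23.7  -9.9]
 [  8.7   0.1  -8.4]
 [ 46.   23.8  -4.6]]
```

Emit:
apply_moves(rows=[[0.2,0,35,0,0,0],[0,0,35,0,0,0],[0,0,18,0,0,0],[0,0,8,0,0,0],[0,0,3,0,0,0]])

```text
time: 49.28
tool_pos: [443.8, -150.7, 52.1]
tcp_rot: [180.0, 0.0, 100.6]
ft_force: [-0.1, 0.4, -0.9]
finger_gap: 52.6
grip_force: 42.2
```

Emit:
apply_moves(rows=[[0,0,1,0,0,0],[0,0,1,0,0,0],[0,0,0.8,0,0,0],[0,0,0.6,0,0,0],[0,0,0,0,0,0]])

```text
time: 49.9
tool_pos: [443.4, -150.6, 48.2]
tcp_rot: [-180.0, 0.0, 100.6]
ft_force: [0.4, -0.1, -0.7]
finger_gap: 52.6
grip_force: 42.2
```

Emit:
apply_moves(rows=[[0.2,0.4,0.6,0,0,0],[0,0,0.5,0,0,0],[0,0,0,0,0,0],[0,0,0,0,0,0],[0,0,0,0,0,0]])

```text
time: 50.52
tool_pos: [443.6, -150.5, 48.1]
tcp_rot: [-180.0, 0.0, 100.6]
ft_force: [-7.8, 1.3, 12.4]
finger_gap: 52.6
grip_force: 43.5
```

Emit:
apply_moves(rows=[[0,0,0,0,0,0],[0,0,0,0,0,0],[0,0,-30,0,0,0],[0,0,-55,0,0,0],[0,0,-35,0,0,0]], fingers=70)

```text
time: 51.15
tool_pos: [444.4, -150.5, 169.5]
tcp_rot: [179.9, 0.1, 100.6]
ft_force: [0.6, 0.4, -0.1]
finger_gap: 69.7
grip_force: 0.0
```

Emit:
apply_moves(rows=[[40,7.2,-40,0,0,0],[51.8,9.3,0,0,0,0],[51.8,9.3,0,0,0,0],[51.8,9.3,0,0,0,0],[51.8,9.3,0,0,0,0]])

```text
time: 51.78
tool_pos: [441.7, 102.6, 207.1]
tcp_rot: [180.0, -0.0, 100.6]
ft_force: [0.8, -0.7, -0.7]
finger_gap: 70.0
grip_force: 0.0
```

Emit:
apply_moves(rows=[[51.8,9.3,0,0,0,0],[51.8,9.3,0,0,0,0],[51.8,9.3,0,0,0,0],[51.8,9.3,0,0,0,0],[51.8,9.3,0,0,0,0]])

```text
time: 52.4
tool_pos: [439.7, 365.9, 206.9]
tcp_rot: [180.0, 0.0, 100.6]
ft_force: [0.6, -0.3, 0.3]
finger_gap: 70.2
grip_force: 0.0
```

Emit:
apply_moves(rows=[[51.8,9.4,0,0,0,0],[0,0,0,0,0,-0.186],[0,0,0,0,0,-0.186],[0,0,0,0,0,-0.186],[0,0,0,0,0,-0.186]])

```text
time: 53.02
tool_pos: [439.5, 416.7, 206.6]
tcp_rot: [-180.0, -0.0, 143.6]
ft_force: [0.0, 0.8, -0.6]
finger_gap: 70.1
grip_force: 0.0
```

Emit:
apply_moves(rows=[[0,0,0,0,0,-0.186],[0,0,0,0,0,-0.186],[0,0,0,0,0,-0.186],[0,0,0,0,0,-0.186],[0,0,0,0,0,0]])

```text
time: 53.65
tool_pos: [439.6, 416.7, 206.7]
tcp_rot: [-180.0, -0.0, -174.2]
ft_force: [0.5, 0.2, -0.5]
finger_gap: 70.1
grip_force: 0.0
```

```bash
python3 - <<'E'
from h import *
s=sense();print(s['tool_pos'],s['tcp_rot'],s['time'],s['finger_gap'])
im,d,P=snap('wrist','w12.png'); lying(im,P); print(go([440,416.6,51]))
E
```

```text
[439.58188032 416.65714965 206.71884215] [-1.79991555e+02 -2.48094893e-02 -1.74207399e+02] 53.65 70.13535780445004
lying [ 230  139   44   75 3105] [438.3 416.4  60.6] [440.7 416.9] [78.  42.7] 4.5
(array([-5.000e-01, -1.000e-01,  1.558e+02]), array([0., 0., 0.]))
```

Emit:
apply_moves(rows=[[0,0,40,0,0,0],[0,0,55,0,0,0],[0,0,38,0,0,0],[0,0,17,0,0,0],[0,0,5,0,0,0]])

```text
time: 54.32
tool_pos: [439.5, 416.5, 51.6]
tcp_rot: [-180.0, -0.0, -174.2]
ft_force: [0.0, 0.4, 1.6]
finger_gap: 69.7
grip_force: 0.0
```

Emit:
apply_moves(rows=[[0,0,0.5,0,0,0],[0,0,0,0,0,0],[0,0,0,0,0,0],[0,0,0,0,0,0],[0,0,0,0,0,0]], fingers=40)

```text
time: 54.95
tool_pos: [440.8, 417.6, 53.5]
tcp_rot: [179.9, 0.2, -174.1]
ft_force: [-0.5, -0.7, 6.3]
finger_gap: 52.1
grip_force: 42.5
```

Emit:
apply_moves(rows=[[0,0,-40,0,0,0],[0,0,-50,0,0,0],[0,0,-45,0,0,0.186],[0,0,-15,0,0,0.186],[0,0,0,0,0,0.186]])

```text
time: 55.58
tool_pos: [440.7, 417.5, 204.6]
tcp_rot: [179.8, 0.1, 153.5]
ft_force: [0.0, 0.2, -1.9]
finger_gap: 52.1
grip_force: 42.2
```

Emit:
apply_moves(rows=[[0,0,0,0,0,0.186],[0,0,0,0,0,0.186],[0,0,0,0,0,0.186],[0,0,0,0,0,0.186],[0,0,0,0,0,0.186]])

```text
time: 56.2
tool_pos: [439.6, 416.6, 201.8]
tcp_rot: [180.0, -0.0, 100.2]
ft_force: [-0.2, -0.0, -1.2]
finger_gap: 52.7
grip_force: 42.2
```

Emit:
apply_moves(rows=[[-50.7,-9.1,0,0,0,0],[-50.7,-9.1,0,0,0,0],[-50.7,-9.1,0,0,0,0],[-50.7,-9.1,0,0,0,0],[-50.7,-9.1,0,0,0,0]])

```text
time: 56.82
tool_pos: [441.4, 157.5, 201.9]
tcp_rot: [180.0, 0.0, 100.6]
ft_force: [0.5, 0.4, -0.6]
finger_gap: 52.2
grip_force: 42.2
```

Emit:
apply_moves(rows=[[-50.7,-9.1,0,0,0,0],[-50.7,-9.1,0,0,0,0],[-50.7,-9.1,0,0,0,0],[-50.7,-9.1,0,0,0,0],[-50.7,-9.1,0,0,0,0]])

```text
time: 57.45
tool_pos: [443.3, -100.1, 202.1]
tcp_rot: [179.9, 0.0, 100.6]
ft_force: [1.1, 0.2, -1.5]
finger_gap: 52.2
grip_force: 42.2
```

Emit:
apply_moves(rows=[[-50.7,-9.1,0,0,0,0],[0,0,15,0,0,0],[0,0,20,0,0,0],[0,0,10,0,0,0],[0,0,0,0,0,0]])

```text
time: 58.08
tool_pos: [443.3, -148.9, 155.7]
tcp_rot: [-179.9, -0.1, 100.7]
ft_force: [-0.6, 0.0, -0.2]
finger_gap: 52.6
grip_force: 42.2
```

```bash
python3 - <<'E'
from h import *
eyes.snapshot('top');eyes.snapshot('top')
s=sense();print(s['tool_pos'],s['tcp_rot'],s['time'],s['finger_gap'])
im,d,P=snap('wrist','w13.png'); T=pose(s); held(im,P,T)
L=(P-T[:3,3])@T[:3,:3]; m=(abs(L[...,2])<25)&(abs(L[...,0])<70)&(abs(L[...,1])<24); print(np.percentile(L[m],[0.5,50,99.5],axis=0).round(1))
E
```

```text
[ 444.2003798  -149.51926341  157.14058765] [1.79970388e+02 1.52726405e-02 1.00645081e+02] 58.175 52.55262577013306
held lo/hi [-37.4 -20.5  -8.4] [39.4 22.2 -5.8] mid [ 1.   0.9 -7.1] [3.  0.9] [84.9 43.8] 0.8
[[-42.3 -23.7  -8.5]
 [  8.6   0.1  -7.1]
 [ 45.7  23.7  -3.3]]
```

Emit:
apply_moves(rows=[[-1,-0.2,30,0,0,0],[0,0,30,0,0,0],[0,0,16,0,0,0],[0,0,8,0,0,0],[0,0,3,0,0,0]])

```text
time: 58.85
tool_pos: [444.3, -151.1, 70.0]
tcp_rot: [180.0, 0.0, 100.6]
ft_force: [0.5, -0.1, -0.7]
finger_gap: 52.6
grip_force: 42.2
```

Emit:
apply_moves(rows=[[0,0,1,0,0,0],[0,0,1,0,0,0],[0,0,0.8,0,0,0],[0,0,0.6,0,0,0],[0,0,0,0,0,0]])

```text
time: 59.48
tool_pos: [443.9, -151.0, 66.2]
tcp_rot: [180.0, -0.0, 100.6]
ft_force: [-0.1, -0.5, -1.1]
finger_gap: 52.7
grip_force: 42.2
```

Emit:
apply_moves(rows=[[0.4,0,0.6,0,0,0],[0,0,0.6,0,0,0],[0,0,0,0,0,0],[0,0,0,0,0,0],[0,0,0,0,0,0]])

```text
time: 60.1
tool_pos: [443.9, -150.5, 65.5]
tcp_rot: [180.0, -0.0, 100.6]
ft_force: [-2.5, 1.4, 5.1]
finger_gap: 52.6
grip_force: 42.8
```

Emit:
apply_moves(rows=[[0,0,0,0,0,0],[0,0,0,0,0,0],[0,0,-30,0,0,0],[0,0,-55,0,0,0],[0,0,-55,0,0,0]], fingers=70)

```text
time: 60.72
tool_pos: [443.3, -150.4, 206.0]
tcp_rot: [-180.0, -0.0, 100.6]
ft_force: [1.4, 0.4, -0.1]
finger_gap: 69.7
grip_force: 0.0
```

Emit:
apply_moves(rows=[[-45,0,-40,0,0,0],[-45,0,-40,0,0,0],[-25,0,-30,0,0,0],[0,0,0,0,0,0],[0,0,0,0,0,0]])

```text
time: 61.35
tool_pos: [464.6, -263.1, 313.8]
tcp_rot: [-179.9, -0.1, 100.6]
ft_force: [0.9, 0.2, -0.9]
finger_gap: 69.6
grip_force: 0.0
```

```bash
python3 - <<'E'
from h import *
eyes.snapshot('wrist')
s=sense();print(s['tool_pos'],s['tcp_rot'],s['time'],s['finger_gap'])
im,d,P=snap('wrist','w14.png'); T=pose(s); np.savez('/tmp/w14',im=im,d=d,P=P,T=T)
lying(im,P,(60,85))
for n in ['carrier','eyelet_left','eyelet_right','pin_grip','pin_tip']:
    print(n,[(np.round(r['xyz']).tolist(),round(r['confidence'],2)) for r in models.place_of(n,'wrist')][:5])
m=(P[...,2]>100)&(P[...,2]<116)&(abs(P[...,0]-442)<60)&(abs(P[...,1]+150)<110)
Q=P[m]
for sgn in (1,-1):
    q=Q[(Q[:,1]+150)*sgn>0]
    if len(q)>10: r=cv2.minAreaRect(q[:,:2].astype(np.float32)); print(len(q),np.median(q,0).round(1),r)
snap('top'); print(models.place_of('pin_grip','top')[:3],models.place_of('pin_tip','top')[:3])
E
```

```text
[ 464.47048905 -262.70317705  313.41508071] [-1.79910503e+02 -1.08019032e-01  1.00620693e+02] 61.4 70.21902864310908
lying [ 234   29   35   69 2382] [ 444.3 -148.9   72.6] [ 444.7 -150. ] [42.1 75.5] 10.5
carrier []
eyelet_left []
eyelet_right [([454.0, -216.0, 90.0], 0.74)]
pin_grip [([520.0, -461.0, 1.0], 0.78)]
pin_tip [([470.0, -542.0, 3.0], 0.71), ([380.0, -348.0, 4.0], 0.69)]
179 [ 457.1 -214.7  106.7] ((457.3709716796875, -214.61764526367188), (38.5701904296875, 5.318691253662109), 10.739754676818848)
[{'xyz': [469.0, -720.4, 5.2], 'confidence': 0.65}, {'xyz': [518.5, -460.7, 5.4], 'confidence': 0.47}] [{'xyz': [469.7, -538.4, 5.8], 'confidence': 0.67}, {'xyz': [377.7, -344.8, 6.1], 'confidence': 0.66}]
```

View pics/w14.png

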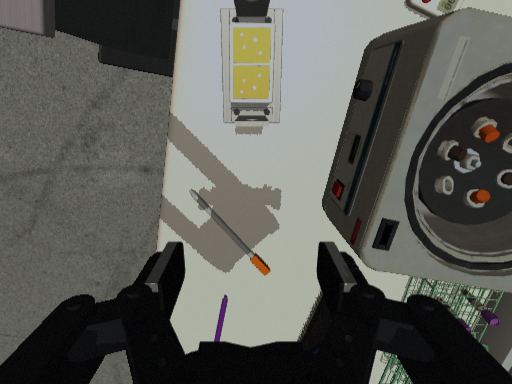

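The pile of four shows at (252,60) between the uprights. The orange-gripped pin runs from its grip at (260,263) to its tip at (192,192), and the purple one at (222,315) is the decoy. Next I measure the pin's line and the clearance to the centrifuge.

```bash
python3 - <<'E'
from h import *
z=np.load('/tmp/w14.npz'); im=z['im'];P=z['P'];T=z['T']
hsv=cv2.cvtColor(im,cv2.COLOR_RGB2HSV)
m=(hsv[...,1]>150)&(hsv[...,0]<15)&(hsv[...,2]>80); m[:240]=0;m[285:]=0;m[:,:235]=0;m[:,285:]=0
Q=P[m];print(m.sum(),np.median(Q,0),np.percentile(Q,[2,98],axis=0).round(1)); r=cv2.minAreaRect(Q[:,:2].astype(np.float32)); print('grip',r)
# pixel method: intersect ray with z plane 12 (top) using pixel moments
K,M=camT('wrist',T)
def ray(u,v,zz):
    d=M[:3,:3]@np.linalg.inv(K)@np.array([u,v,1.]); return M[:3,3]+d*(zz-M[2,3])/d[2]
vv,uu=np.where(m); print('grip px',uu.mean(),vv.mean(),ray(uu.mean(),vv.mean(),9))
pts=np.stack([uu,vv],1).astype(np.float32); print(cv2.minAreaRect(pts))
print('tip',ray(190.5,190.5,5))
# tall stuff near
m=(P[...,2]>25)&(P[...,1]<-300)&(P[...,1]>-560)&(P[...,0]<680)
Q=P[m]; 
for y in range(-540,-300,30):
    q=Q[abs(Q[:,1]-y)<15]; print(y,q[:,0].min().round() if len(q) else None, q[:,2].max().round() if len(q) else None)
print(go([519,-461,150]))
E
```

```text
157 [nan nan nan] [[nan nan nan]
 [nan nan nan]]
grip ((517.8759765625, -459.1683654785156), (12.195127487182617, 40.08109664916992), 49.1849250793457)
grip px 259.5031847133758 264.85350318471336 [ 518.01961323 -459.96235939    9.        ]
((259.7500305175781, 264.7500305175781), (21.92030906677246, 7.0710673332214355), 45.0)
tip [ 382.20943526 -347.3234254     5.        ]
-540 None None
-510 None None
-480 None None
-450 None None
-420 None None
-390 None None
-360 628.0 162.0
-330 587.0 189.0
(array([-204.2,   16.7,  164.9]), array([0., 0., 0.]))
```

Emit:
apply_moves(rows=[[-51,4,30,0,0,0],[-51,4,30,0,0,0],[-51,4,30,0,0,0],[-50.7,4.3,30,0,0,0],[0,0,0,0,0,-0.172]], fingers=45, grip_force=70)

```text
time: 62.48
tool_pos: [515.9, -461.9, 186.6]
tcp_rot: [-179.7, -0.6, 110.5]
ft_force: [0.5, 0.4, 0.3]
finger_gap: 44.8
grip_force: 0.0
```

Emit:
apply_moves(rows=[[0,0,20,0,0,-0.172],[0,0,20,0,0,-0.172],[0,0,10,0,0,-0.172],[0,0,0,0,0,0],[0,0,0,0,0,0]])

```text
time: 63.1
tool_pos: [518.7, -461.1, 145.7]
tcp_rot: [-180.0, 0.0, 139.8]
ft_force: [0.5, -0.0, -0.2]
finger_gap: 44.8
grip_force: 0.0
```

```bash
cat > pin.py <<'E'
from h import *
def pinline(im,P,T,zmax=25,off=0):
    "shaft (steel) + orange via height above table/ colour"
    K,M=camT('wrist',T)
    def ray(u,v,zz):
        d=M[:3,:3]@np.linalg.inv(K)@np.array([u,v,1.]); return M[:3,3]+d*(zz-M[2,3])/d[2]
    return ray
E
python3 - <<'E'
from pin import *
eyes.snapshot('wrist')
s=sense();print(s['tool_pos'],s['tcp_rot'],s['time'],s['finger_gap'])
im,d,P=snap('wrist','w15.png'); T=pose(s); np.savez('/tmp/w15',im=im,d=d,P=P,T=T)
L=(P-T[:3,3])@T[:3,:3]
m=(P[...,2]>3.5)&(P[...,2]<20)&(abs(L[...,1])<22)&(L[...,0]>-30)&(L[...,0]<200)
Q=P[m];q=L[m]
for a in range(-20,200,20):
    k=abs(q[:,0]-a)<10
    if k.sum()>5: print(a,k.sum(),np.median(q[k],0).round(1),Q[k][:,2].max().round(1))
print(q[:,0].max())
E
```

```text
[ 518.85217704 -461.20721717  146.01921647] [-1.79992969e+02  8.36115780e-02  1.39835285e+02] 63.15 44.97424247124313
-20 120 [-14.2   1.1 135.2] 12.1
0 278 [3.000e-01 1.000e-01 1.353e+02] 12.8
20 278 [1.930e+01 1.000e-01 1.358e+02] 12.1
40 230 [4.020e+01 1.000e-01 1.373e+02] 10.9
60 220 [ 59.9  -0.3 137.2] 11.3
80 259 [ 80.5  -0.7 137.4] 11.4
100 263 [ 99.9  -0.7 137.5] 10.9
120 303 [120.4  -0.7 137.6] 11.0
140 322 [140.1  -1.4 137.9] 11.5
160 62 [151.8  -0.6 137.9] 10.2
154.26077080036697
```

View pics/w15.png

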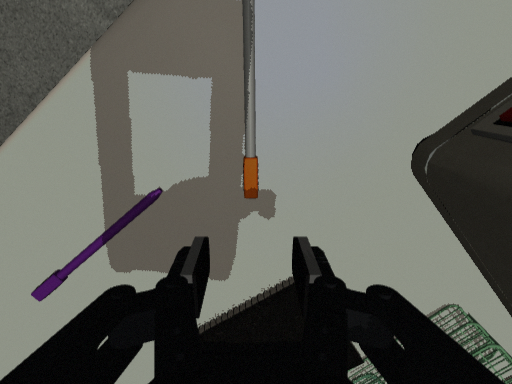

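The pin lies straight ahead between the fingers, its grip at (250,178). Now I'll descend and grip it.

Emit:
apply_moves(rows=[[0.5,0,45,0,0,0],[0,0,45,0,0,0],[0,0,30,0,0,0],[0,0,14,0,0,0],[0,0,5,0,0,0]])

```text
time: 63.82
tool_pos: [518.2, -460.6, 6.1]
tcp_rot: [-180.0, 0.0, 140.0]
ft_force: [0.4, -0.0, -1.2]
finger_gap: 44.8
grip_force: 0.0
```

Emit:
apply_moves(rows=[[0,0,2,0,0,0],[0,0,1.5,0,0,0],[0,0,0,0,0,0],[0,0,0,0,0,0],[0,0,0,0,0,0]])

```text
time: 64.45
tool_pos: [518.2, -460.6, 2.8]
tcp_rot: [-180.0, 0.0, 140.0]
ft_force: [0.1, -0.5, 0.7]
finger_gap: 44.8
grip_force: 0.0
```

Emit:
apply_moves(rows=[[0,0,0,0,0,0],[0,0,0,0,0,0],[0,0,0,0,0,0],[0,0,0,0,0,0],[0,0,0,0,0,0]], fingers=5)

```text
time: 65.08
tool_pos: [518.2, -460.6, 2.7]
tcp_rot: [-180.0, 0.0, 140.0]
ft_force: [0.3, 1.2, 2.4]
finger_gap: 11.6
grip_force: 69.9
```

Emit:
apply_moves(rows=[[0,0,-12,0,0,0],[0,0,-30,0,0,0],[0,0,-30,0,0,0.172],[0,0,-10,0,0,0.172],[0,0,0,0,0,0.172]])

```text
time: 65.7
tool_pos: [518.9, -461.4, 87.2]
tcp_rot: [179.9, 0.2, 110.1]
ft_force: [0.4, 0.8, -0.7]
finger_gap: 11.6
grip_force: 69.6
```

Emit:
apply_moves(rows=[[0,0,0,0,0,0.171],[17,-7.2,0,0,0,0],[16.7,-7.1,0,0,0,0],[0,0,0,0,0,0],[0,0,0,0,0,0]])

```text
time: 66.32
tool_pos: [498.2, -430.6, 85.1]
tcp_rot: [180.0, 0.1, 100.7]
ft_force: [-0.4, -0.7, 0.2]
finger_gap: 11.5
grip_force: 69.6
```

```bash
python3 - <<'E'
from pin import *
eyes.snapshot('wrist')
s=sense();print(s['tool_pos'],s['tcp_rot'],s['time'],s['finger_gap'],s['grip_force'])
im,d,P=snap('wrist','w16.png'); T=pose(s); np.savez('/tmp/w16',im=im,d=d,P=P,T=T)
L=(P-T[:3,3])@T[:3,:3]
m=(L[...,2]>-25)&(L[...,2]<15)&(abs(L[...,1])<15)&(L[...,0]>-30)&(L[...,0]<200)
q=L[m]
for a in range(-20,200,20):
    k=abs(q[:,0]-a)<10
    if k.sum()>5: print(a,k.sum(),np.median(q[k],0).round(1),np.percentile(q[k],[2,98],axis=0)[:,1:].round(1).tolist())
print(q[:,0].max())
hsv=cv2.cvtColor(im,cv2.COLOR_RGB2HSV); o=m&(hsv[...,1]>150)&(hsv[...,0]<15); print('orange',np.percentile(L[o],[1,99],axis=0).round(1))
for n in ['eyelet_right','pin_tip','pin_grip','carrier']: print(n,models.place_of(n,'wrist')[:1])
mm=(P[...,2]>100)&(P[...,2]<116)&(abs(P[...,0]-457)<40)&(abs(P[...,1]+214)<25); qq=P[mm]; print(len(qq)); 
if len(qq)>10: print(cv2.minAreaRect(qq[:,:2].astype(np.float32)),qq[:,2].mean())
E
```

```text
[ 498.16508654 -430.68647327   85.02777408] [1.79972070e+02 5.00329546e-02 1.00652063e+02] 66.375 12.14428233667489 69.5595645904541
-20 346 [-14.9   0.6  -8.2] [[-4.8, -9.6], [6.7, -7.0]]
0 1038 [ 2.3  0.6 -8.3] [[-14.5, -24.0], [14.5, -6.7]]
20 1579 [13.7  0.7 -7.8] [[-10.9, -24.0], [12.7, -1.7]]
40 801 [40.5  0.7 -5.9] [[-3.8, -7.6], [5.6, -2.5]]
60 907 [60.2  0.7 -5.7] [[-4.0, -7.5], [5.4, -2.7]]
80 1036 [80.3  0.7 -5.6] [[-4.2, -7.3], [5.2, -2.6]]
100 1225 [100.5   0.8  -5.4] [[-4.2, -7.2], [5.4, -1.8]]
120 463 [113.5   0.4  -5.2] [[-4.2, -7.2], [5.3, -2.0]]
117.37589635680062
orange [[-19.3  -5.9 -14.2]
 [ 21.2   7.2  -2.8]]
eyelet_right []
pin_tip []
pin_grip []
carrier []
0
```

View pics/w16.png

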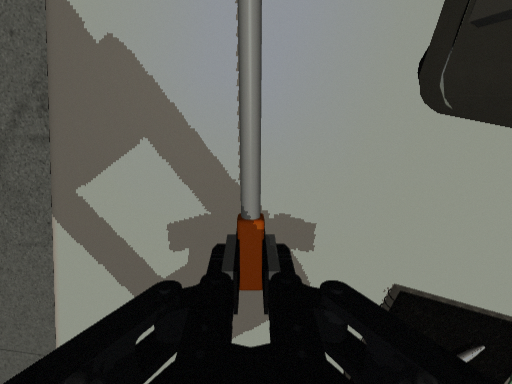

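The pin is held straight along the tool's x, with the grip at (250,250). I'll correct the alignment by −0.8 mm and advance, watching the force.

Emit:
apply_moves(rows=[[6,-0.8,-0.5,0,0,0],[10,0,0,0,0,0],[8,0,0,0,0,0],[4,0,0,0,0,0],[2,0,0,0,0,0]])

```text
time: 67.25
tool_pos: [491.5, -400.4, 85.1]
tcp_rot: [180.0, 0.0, 100.7]
ft_force: [0.2, -0.4, -0.7]
finger_gap: 11.7
grip_force: 69.6
```

```bash
python3 - <<'E'
from h import *
im,d,P=snap('scene','s17.png'); 
for n in ['eyelet_right','pin_tip','eyelet_left','pin_grip','carrier']: print(n,models.place_of(n,'scene')[:2])
c=np.array([445,-215,80.]); p=proj('scene',c); print(p); u,v=p.astype(int)
x=im[max(0,v-60):v+40,u-70:u+80]; cv2.imwrite('pics/s17c.png',cv2.resize(x[:,:,::-1],None,fx=5,fy=5,interpolation=cv2.INTER_CUBIC))
im,d,P=snap('top'); 
for n in ['eyelet_right','pin_tip','pin_grip','carrier']: print(n,models.place_of(n,'top')[:2])
p=proj('top',c); print(p); u,v=p.astype(int)
cv2.imwrite('pics/t17c.png',cv2.resize(im[v-50:v+50,u-70:u+80,::-1],None,fx=5,fy=5,interpolation=cv2.INTER_CUBIC))
E
```

```text
eyelet_right [{'xyz': [457.4, -213.2, 86.0], 'confidence': 0.5}]
pin_tip [{'xyz': [458.8, -224.7, 82.9], 'confidence': 0.5}, {'xyz': [470.6, -539.9, 2.1], 'confidence': 0.49}]
eyelet_left [{'xyz': [433.0, -85.9, 82.0], 'confidence': 0.51}]
pin_grip [{'xyz': [466.5, -719.2, 10.0], 'confidence': 0.67}, {'xyz': [490.1, -397.1, 90.0], 'confidence': 0.61}]
carrier [{'xyz': [442.0, -155.3, 0.5], 'confidence': 0.85}]
[285.61595458 200.57629016]
eyelet_right [{'xyz': [452.9, -215.0, 92.0], 'confidence': 0.69}]
pin_tip [{'xyz': [468.0, -539.8, 2.4], 'confidence': 0.65}, {'xyz': [456.2, -224.0, 86.6], 'confidence': 0.57}]
pin_grip [{'xyz': [468.5, -719.6, 2.7], 'confidence': 0.58}, {'xyz': [492.8, -403.3, 92.6], 'confidence': 0.57}]
carrier [{'xyz': [438.0, -146.4, 0.2], 'confidence': 0.56}]
[245.45018143 226.24928773]
```

View pics/s17c.png

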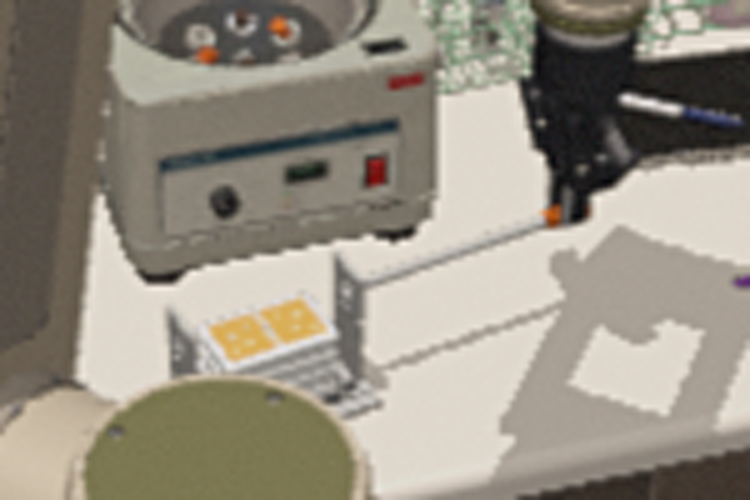

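The pin tip at (365,282) stands just before the right eyelet at (348,293). I'll advance slowly.

Emit:
apply_moves(rows=[[3,0,0,0,0,0],[3,0,0,0,0,0],[3,0,0,0,0,0],[3,0,0,0,0,0],[0,0,0,0,0,0]])

```text
time: 68.42
tool_pos: [489.2, -388.6, 85.0]
tcp_rot: [-180.0, -0.0, 100.7]
ft_force: [-0.2, 0.2, -0.6]
finger_gap: 11.7
grip_force: 69.6
```

Emit:
apply_moves(rows=[[3,0,0,0,0,0],[3,0,0,0,0,0],[3,0,0,0,0,0],[3,0,0,0,0,0],[0,0,0,0,0,0]])

```text
time: 69.05
tool_pos: [487.0, -376.9, 85.0]
tcp_rot: [-180.0, -0.0, 100.7]
ft_force: [0.4, -0.3, -0.5]
finger_gap: 11.7
grip_force: 69.6
```

Emit:
apply_moves(rows=[[8,0,0,0,0,0],[10,0,0,0,0,0],[10,0,0,0,0,0],[10,0,0,0,0,0],[6,0,0,0,0,0]])

```text
time: 69.68
tool_pos: [478.8, -333.0, 85.0]
tcp_rot: [-180.0, -0.0, 100.7]
ft_force: [1.2, -0.1, -0.7]
finger_gap: 12.0
grip_force: 69.6
```

Emit:
apply_moves(rows=[[10,0,0,0,0,0],[14,0,0,0,0,0],[14,0,0,0,0,0],[10,0,0,0,0,0],[5,0,0,0,0,0]])

```text
time: 70.3
tool_pos: [469.0, -281.0, 85.1]
tcp_rot: [180.0, 0.0, 100.7]
ft_force: [0.7, 0.5, 0.2]
finger_gap: 11.5
grip_force: 69.6
```

```bash
python3 - <<'E'
from pin import *
eyes.snapshot('wrist')
s=sense();print(s['tool_pos'],s['tcp_rot'],s['time'],s['finger_gap'],s['ft_force'])
im,d,P=snap('wrist','w18.png'); T=pose(s)
L=(P-T[:3,3])@T[:3,:3]
m=(L[...,2]>-14)&(L[...,2]<6)&(abs(L[...,1])<15)&(L[...,0]>30)&(L[...,0]<200)
q=L[m]
for a in range(40,200,20):
    k=abs(q[:,0]-a)<10
    if k.sum()>5: print(a,k.sum(),np.median(q[k],0).round(1))
mm=(P[...,2]>100)&(P[...,2]<116)&(abs(P[...,1]+150)<110); 
for sg in (1,-1):
    qq=L[mm&((P[...,1]+150)*sg>0)]
    if len(qq)>20: print(sg,len(qq),cv2.minAreaRect(qq[:,:2].astype(np.float32)),np.median(qq,0))
E
```

```text
[ 468.95535012 -280.8061624    85.00124353] [-1.79998970e+02 -1.42805376e-02  1.00687376e+02] 70.35 11.701784170949393 [ 0.17929986  1.00735721 -0.94778724]
40 806 [40.5  0.7 -5.9]
60 716 [58.1  0.7 -5.7]
80 1032 [80.3  0.7 -5.6]
100 1228 [100.5   0.8  -5.4]
120 459 [113.4   0.4  -5.3]
-1 2284 ((41.770591735839844, 54.492576599121094), (22.818317413330078, 157.16683959960938), 25.2023868560791) [ 65.43549117   9.17504505 -21.47856461]
```

View pics/w18.png

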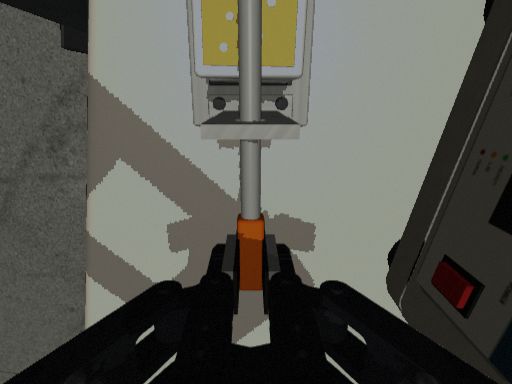

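The shaft passes the right upright centred at column 250 (upright spans 201–300). I'll continue slowly through the far eyelet.

Emit:
apply_moves(rows=[[6,0,0,0,0,0],[5,0,0,0,0,0],[3,0,0,0,0,0],[3,0,0,0,0,0],[3,0,0,0,0,0]])

```text
time: 71.03
tool_pos: [465.3, -262.0, 85.0]
tcp_rot: [-180.0, 0.0, 100.7]
ft_force: [0.0, -0.8, 0.5]
finger_gap: 11.8
grip_force: 69.6
```

Emit:
apply_moves(rows=[[3,0,0,0,0,0],[3,0,0,0,0,0],[3,0,0,0,0,0],[3,0,0,0,0,0],[0,0,0,0,0,0]])

```text
time: 71.65
tool_pos: [463.1, -250.1, 85.0]
tcp_rot: [-180.0, -0.0, 100.7]
ft_force: [-0.8, 0.2, -0.5]
finger_gap: 11.6
grip_force: 69.6
```

Emit:
apply_moves(rows=[[3,0,0,0,0,0],[3,0,0,0,0,0],[2,0,0,0,0,0],[1,0,0,0,0,0],[0,0,0,0,0,0]])

```text
time: 72.28
tool_pos: [461.5, -241.5, 85.0]
tcp_rot: [180.0, 0.0, 100.7]
ft_force: [-0.0, 0.9, -0.8]
finger_gap: 11.4
grip_force: 69.6
```

Emit:
apply_moves(rows=[[0.8,0,0,0,0,0],[0.8,0,0,0,0,0],[0.6,0,0,0,0,0],[0,0,0,0,0,0],[0,0,0,0,0,0]])

```text
time: 72.9
tool_pos: [461.1, -239.4, 85.0]
tcp_rot: [180.0, 0.0, 100.7]
ft_force: [-0.4, 0.6, 0.0]
finger_gap: 11.5
grip_force: 69.6
```

Emit:
apply_moves(rows=[[0.7,0,0,0,0,0],[0.7,0,0,0,0,0],[0.6,0,0,0,0,0],[0,0,0,0,0,0],[0,0,0,0,0,0]])

```text
time: 73.53
tool_pos: [461.0, -238.4, 85.3]
tcp_rot: [180.0, 0.1, 100.6]
ft_force: [0.9, -6.3, -1.2]
finger_gap: 11.7
grip_force: 69.4
```

The grip has met the upright, so the pin is home. I'll lower slightly, release, and retreat upward.

Emit:
apply_moves(rows=[[-0.6,0,1,0,0,0],[0,0,1,0,0,0],[0,0,0,0,0,0],[0,0,0,0,0,0],[0,0,0,0,0,0]])

```text
time: 74.15
tool_pos: [461.4, -238.8, 83.7]
tcp_rot: [179.9, 0.1, 100.6]
ft_force: [1.2, -5.2, 2.3]
finger_gap: 11.7
grip_force: 69.8
```

Emit:
apply_moves(rows=[[0,0,0,0,0,0],[0,0,0,0,0,0],[0,0,0,0,0,0],[0,0,-10,0,0,0],[0,0,-20,0,0,0]], fingers=45)

```text
time: 74.78
tool_pos: [460.2, -237.4, 112.9]
tcp_rot: [-179.9, -0.1, 100.7]
ft_force: [0.7, -0.1, 0.7]
finger_gap: 45.1
grip_force: 0.0
```

Emit:
apply_moves(rows=[[0,0,-50,0,0,0],[0,0,-55,0,0,0],[-40,0,-40,0,0,0],[-30,0,-30,0,0,0],[0,0,0,0,0,0]])

```text
time: 75.4
tool_pos: [474.8, -309.2, 291.9]
tcp_rot: [179.8, 0.3, 100.6]
ft_force: [1.3, 0.4, -0.9]
finger_gap: 45.0
grip_force: 0.0
```

```bash
python3 - <<'E'
from h import *
eyes.snapshot('wrist');
s=sense();print(s['tool_pos'],s['time'],s['ft_force'])
im,d,P=snap('wrist'); 
cv2.imwrite('pics/f.png',im[:,:,::-1])
o=np.array([444.7,-149.1,0]); y=np.array([-.1845,.9828,0]); x=np.array([.9828,.1845,0])
for cam in ['wrist','top','scene']:
    if cam!='wrist': snap(cam)
    for n in ['pin_grip','pin_tip','dish_2_centre']:
        for r in models.place_of(n,cam)[:3]:
            X=np.array(r['xyz'])-o
            if abs(X[0])<120 and abs(X[1])<150: print(cam,n,round(X@x,1),round(X@y,1),round(X[2],1),r['confidence'])
    print(cam,'cover',models.place_of('cover_handle',cam)[:1],models.place_of('stay_knob',cam)[:1])
lying(im,P,(60,85))
E
```

```text
[ 474.12457994 -307.59287342  289.53624173] 75.45 [-0.60471938  0.28310188 -0.32349688]
wrist pin_grip -0.7 -90.8 85.3 0.84
wrist cover [] []
top pin_grip 2.8 -91.6 91.2 0.69
top pin_tip -3.0 93.6 88.7 0.55
top dish_2_centre 0.5 1.2 12.0 0.46
top cover [] [{'xyz': [442.7, -151.4, 70.5], 'confidence': 0.58}]
scene pin_grip 0.6 -87.3 81.8 0.48
scene pin_grip -2.8 -4.0 2.8 0.32
scene pin_tip 0.4 88.8 80.8 0.58
scene cover [{'xyz': [527.9, 301.7, 277.1], 'confidence': 0.64}] []
lying [ 230    0   40   55 2096] [ 443.  -160.9   72.6] [ 446.8 -161.9] [41.8 52.7] 9.6
```

View pics/f.png

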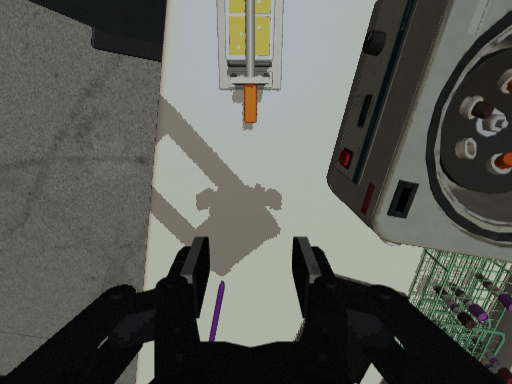

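The pin is home with its grip against the upright at (250,103). The pile is in place and the cover rests on the stay at about 1.42 rad.

```bash
python3 -c "
from bench import job
print(job.hand_in())"
```

```text
the job is handed in; nothing more can be done
None
```

The job is handed in at about 76 s of 208 s: the cover is propped on its stay, all four dishes are stacked on the pad, and the pin is through both eyelets up to its grip. The hand-in returned no verdict; I judged this from the final camera images and positions.

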